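Set two bench dogs in the hole board and check the seat with a plunger gauge

ROBOT

A 6-joint arm with a two-finger parallel gripper is mounted at the origin on the work surface. World frame = base frame: x ahead of the robot, y to its left, z up, the work surface at z = 0. Lengths are in m, angles in rad, forces in N, time in s.
With the tool pointing down it reaches from about 0.375 to 0.9 m from the base axis. Payload 3.1 kg.
Tool frame: the origin (TCP) lies on the front face of the gripper's body, between the roots of the fingers; the fingertips stand 73 mm ahead of it and the grasp point (between the pads) lies 54 mm ahead of it; z points along the fingers, y is the direction in which the jaws open and shut (so a half turn about z gives the same grasp; the last joint's range is limited). The gripper opens to 85 mm and grips with 20 to 120 N. Pads are 22 mm wide; open, the fingers measure 114 mm over their backs; the gripper's body (76 mm by 85 mm) begins 54 mm behind the grasp point. The pads swing forward as they close: fully open they stand 13 mm farther back than shut.
Start: joints at [1.016, 0.527, 1.433, -0, 1.181, -0.178], TCP at [0.229, 0.581, 0.304] pointing down, gripper open.
Joint ranges: [-3.08, 3.08], [-0.75, 2.2], [0.22, 2.44], [-1.43, 4.57], [0, 2.65], [-2.85, 2.85]. Speed limits (rad/s): [2.79, 2.79, 3.14, 3.14, 3.14, 3.14].

INTERFACE

Orientations are given as a unit quaternion [w, x, y, z].
In Python, from workcell import monitor, cams, job gives the robot as it stands.
- The arm moves only by the shell command python3 -m crank 'ROWS' [FORCE]. ROWS is JSON, a list of rows, each an object of numbers: "tx", "ty", "tz": the shift along the world's x, y, z in mm; "wx", "wy", "wz": the turn, a rotation vector about the world's x, y, z in rad; "fingers": the opening, from 0 (shut) to 1 (fully open). In form: [{"tx": .., "ty": .., "tz": .., "wx": .., "wy": .., "wz": .., "fingers": ..}, ...]. A call has 1 to 10 rows; each row shifts and turns the commanded pose from where the row before left it; what a row does not reach is not made up. A row lasts 1/8 s, in which the tool goes at most 62.5 mm and 10.7 degrees, less where a joint would pass 70% of its speed; a pose out of reach is approached as far as the arm can. A call with a gripper value outside its range is refused whole. The fingers move at their own pace and stop on an object; FORCE is the grip in N (left out, the last holds). Time passes only in rows, so rows that do not move let the fingers close. It gives the time, the measured TCP pose, the force and the opening at its end, in the units of the state.
- monitor.get_state(): the state, without advancing time (a new reading comes with each control period).
- cams.get_image(name): name is "side" or "top" or "wrist"; returns the picture (480x640x3 uint8, red, green, blue); there is no depth.
- cams.calibration(name): a dict with "vertical_fov" (degrees; the focal length in pixels is half the picture's height over the tangent of half this angle, whatever the lens; pixels are square), "cx", "cy" (the principal point, pixels), "k1" (the pictures are not rectified: a ray, as slopes to the right and down, at radius r is drawn at 1 + k1 r^2 times it, then the intrinsics apply), "cam_to_world" (4x4, takes a point from camera to world coordinates); the wrist camera has in their place "T_tool_cam" (4x4, takes a point from camera to tool coordinates, whose origin is the TCP and whose axes are the flange's). Camera axes: x right, y down, z forward; pixel columns grow to the right and rows downward; lengths in m; the calibration is good to about 2 mm. A picture is of the moment at which its call begins: read the wrist's pose just before it. calibration takes no time and is no camera call.
- job.job_done(): hands the job in, once; it reports no verdict.
The state is a dict: "t": time; "qpos": joint angles; "joint_velocities": joint speeds; "tau": joint torques, N m; "ee_pos": TCP position; "eef_rot": TCP orientation; "ft_force": force on the tool from outside, world axes, zero at the start; "torque": the same for the moment, N m; "finger_gap": opening from 0.0 (shut) to 1.0 (fully open).
Only numpy, scipy, OpenCV 4.12 (cv2) and the standard library are available. Lean on these libraries where they do the work, as an engineer would, in place of code of your own. Each camera call takes 0.05 s, during which the arm holds its last target.

TASK

Set up the white hole board for a glue-up: put the blue bench dog in the hole marked with one dot and, after that, the orange bench dog in the hole marked with two dots, each fully home with its flange flat on the board, and let go of them. Then take the yellow plunger gauge out of its stand and check the orange dog's seat: hold the gauge upright with its tip on the white spot on top of the dog, pressing lightly so that the spindle is pushed about half way into its 12 mm travel. Finish while still holding it there (do not put it down), never press the gauge on the dog hard (stay below 20 N), and leave the black dog and the other things on the bench where they are.

Things in the scene. Friction and masses are not known exactly. Their poses are not given: they have to be found in the camera images.
- board: White hole board, 170 x 170 x 38 thick, fixed flat on the bench at any yaw. Four vertical through holes, 21 dia, chamfered 1.5, at the corners of a 90 mm square about its centre. Beside each hole, near the edge, a row of one, two, three or four black dots (10 dia). Origin: centre of the underside, top face at z = 38.
- board_hole0 (a point): Mouth of the one-dot hole, on its axis at the board's top face; in the board's frame at x = +45, y = +45.
- board_hole1 (a point): Mouth of the two-dot hole, on its axis at the board's top face; in the board's frame at x = +45, y = -45. (The three-dot hole is at -45, -45, the four-dot hole at -45, +45; both stay empty.)
- rack: Dark wooden rack, 60 (x) x 220 (y) x 40 tall, fixed. Three loose vertical slots of 23 dia in a row along its y, at y = -72, 0 and +72; each holds one bench dog, which dog is where varies. Origin: centre of the underside.
- dog_blue: Bench dog (round bench stop) in a rack slot, flange resting on the rack. blue flange 34 dia x 6; above it a grip post, same colour, 26 dia, from 6 to 44 above the flange's underside, white spot 16 dia on its flat top; below the flange an aluminium shank 19 dia, 30 long, tapered to 13 over the last 5. About 120 g. Origin: on the axis at the flange's underside, z up.
- dog_orange: Bench dog (round bench stop) in a rack slot, flange resting on the rack. orange flange 34 dia x 6; above it a grip post, same colour, 26 dia, from 6 to 44 above the flange's underside, white spot 16 dia on its flat top; below the flange an aluminium shank 19 dia, 30 long, tapered to 13 over the last 5. About 120 g. Origin: on the axis at the flange's underside, z up.
- dog_orange_top (a point): Centre of the white spot on the orange dog's flat top, 44 above the flange's underside.
- dog_black: A third bench dog of the same shape in black plastic, also in the rack: leave it there.
- stand: Light grey block, 70 x 70 x 75 tall, fixed, with a vertical hole of 20 dia through its middle; the gauge hangs in it, its body resting on the block's top. Origin: centre of the underside.
- gauge: Yellow plunger gauge upright in the stand, about 180 g. Body 24 (x) x 46 (y) x 80 tall, dials 34 dia low on the broad (x) faces; grip it across the 24 mm in the upper part, e.g. 58 above the body's underside. Below: steel stem 16 dia, 30 long, then the spring spindle, tip 10 dia. Origin: on the axis at the body's underside, z up; free tip 55 below. Lift straight up over 55 to clear the stand.
- gauge_tip (a point): Centre of the spindle's flat tip, on the gauge's axis: 55 below the gauge's origin with the spindle out, nearer by as much as it is pushed in.
- spindle (a joint): How far the gauge's spindle is pushed in, m: 0 fully out, 0.012 hard in. Its spring pushes with about 1.4 N at the start, 3.5 N half way and 5.6 N at the end of travel (350 N/m); beyond that it is rigid.
- glue: Yellow glue bottle with orange cap, 60 dia, 170 tall; leave alone.
- screw_jar: Glass jar with red lid, 68 dia, 80 tall; leave alone.
- tape: Green tape measure, 70 x 42 x 65 tall; leave alone.
- screwdriver: Screwdriver lying on the bench; leave alone.
- hammer: Hammer lying on the bench; leave alone.
- offcut: Wooden offcut, 120 x 60 x 35; leave alone.
Mind the look-alikes: they are no part of the job. Several things have the shape of the gauge; the one meant has the colours described above.

How it is judged:
By the outcome, as a careful person would: the job done as asked, in the order asked, and still so for the second after the job is handed in, while the arm keeps its last pose, push and grip.
It also fails if it takes over 64 s, if anything falls off the work surface, if the arm or the gripper's body presses on something with over 40 N, if the wrist force passes 120 N, or if a joint passes its speed limit or range.

## Working session

There is one attempt and no reset: what is moved stays moved. The work goes in short steps, Python scripts to look and compute and a shell command to move; the robot and the scene stay as the last step left them, time stands still between calls to the robot, and variables do not carry over. Pictures are saved under pics/ and viewed, and the job is handed in when it is done.

```bash
mkdir -p pics; ls; python3 - <<'E'
from workcell import monitor,cams,job
import cv2,json
print(monitor.get_state())
for n in ["side","top","wrist"]:
    print(n,cams.calibration(n))
    cv2.imwrite(f"pics/{n}0.png",cams.get_image(n)[:,:,::-1])
E
```

```text
pics
{'t': 0.0, 'qpos': array([ 1.01649188e+00,  5.28460022e-01,  1.43390570e+00, -5.80302002e-06,
        1.18142714e+00, -1.78486837e-01]), 'joint_velocities': array([ 1.73945297e-03,  1.26836191e-03, -1.70985935e-03, -7.80390820e-04,
       -2.37918260e-06,  5.15878007e-04]), 'tau': array([-2.85989254e-04, -4.42364573e+01, -1.78021163e+01, -1.97249210e-04,
        8.41929519e-03,  7.17763214e-06]), 'ee_pos': array([0.22905766, 0.58090193, 0.30293616]), 'eef_rot': array([-3.91610688e-04,  1.86803722e-01,  9.82396640e-01, -1.02804688e-03]), 'ft_force': array([0.38269397, 0.41107479, 0.15516785]), 'torque': array([-0.03117164,  0.01587123,  0.03654889]), 'finger_gap': 1.0007577701449455}
side {'vertical_fov': 48.63225999827998, 'cx': 326.10633905556267, 'cy': 245.85351118660589, 'k1': -0.0008411909928439399, 'cam_to_world': array([[ 0.82560847, -0.37354758,  0.42288634,  0.09219171],
       [-0.56383883, -0.51781007,  0.64339607, -0.80712877],
       [-0.02136424, -0.76963299, -0.63812901,  0.83987877],
       [ 0.        ,  0.        ,  0.        ,  1.        ]])}
top {'vertical_fov': 53.610158446232774, 'cx': 336.6504344319585, 'cy': 246.01454040050774, 'k1': -0.108805744798481, 'cam_to_world': array([[ 0.02012917, -0.99035651,  0.13707227,  0.45751144],
       [-0.99960402, -0.02263156, -0.0167219 , -0.0264896 ],
       [ 0.01966281, -0.1366814 , -0.9904199 ,  1.18722083],
       [ 0.        ,  0.        ,  0.        ,  1.        ]])}
wrist {'vertical_fov': 62.110928557210784, 'cx': 325.3574358458909, 'cy': 242.45952336406117, 'k1': -0.07270785552846189, 'T_tool_cam': array([[-5.86919261e-04, -9.46816778e-01, -3.21772658e-01,
         8.34158778e-02],
       [ 9.99999587e-01, -3.32253851e-04, -8.46359971e-04,
         1.73084408e-03],
       [ 6.94437616e-04, -3.21773022e-01,  9.46816582e-01,
        -7.00111105e-02],
       [ 0.00000000e+00,  0.00000000e+00,  0.00000000e+00,
         1.00000000e+00]])}
```

View pics/top0.png

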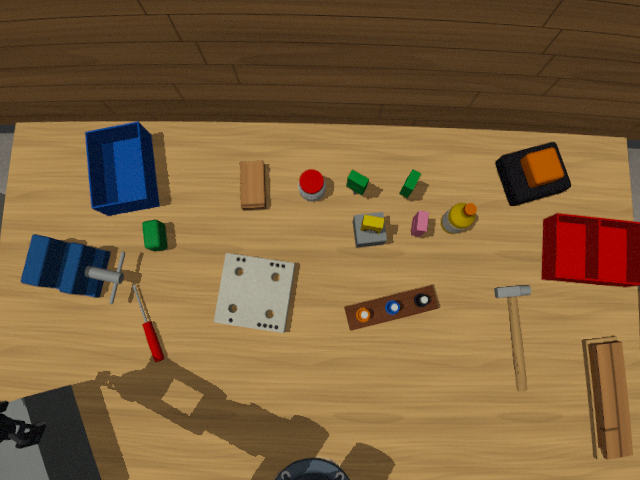

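View pics/side0.png

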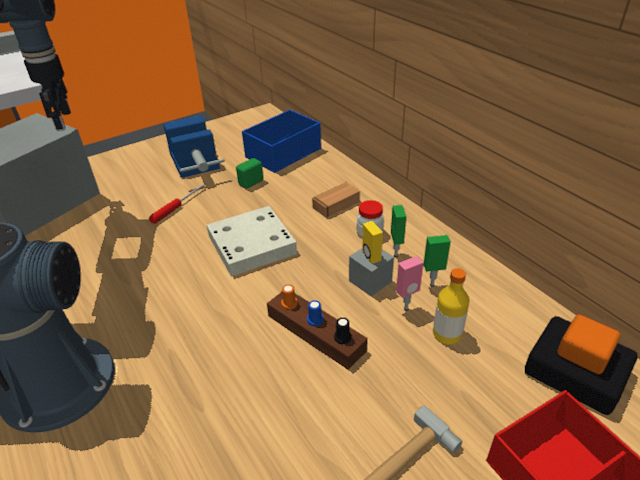

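View pics/wrist0.png

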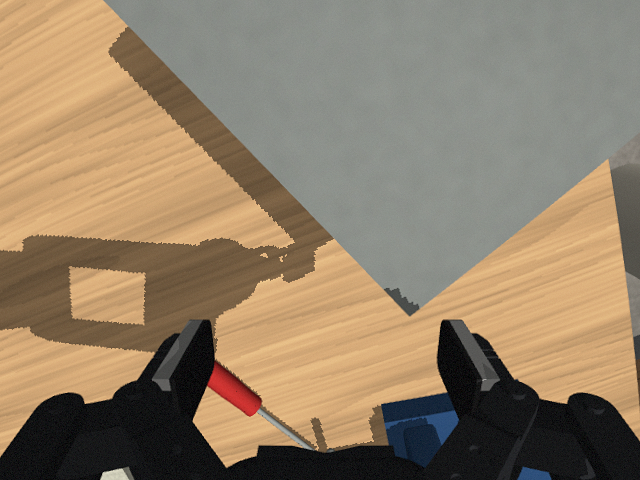

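```bash
cat > h.py <<'E'
import numpy as np,cv2
from scipy.spatial.transform import Rotation as R
from workcell import monitor,cams,job
def Kof(c):
    f=240/np.tan(np.radians(c["vertical_fov"])/2); return np.array([[f,0,c["cx"]],[0,f,c["cy"]],[0,0,1]]),np.array([c["k1"],0,0,0,0])
def cw(name,st=None):
    c=cams.calibration(name)
    if name!="wrist": return c,np.array(c["cam_to_world"])
    st=st or monitor.get_state()
    T=np.eye(4);q=st["eef_rot"];T[:3,:3]=R.from_quat([q[1],q[2],q[3],q[0]]).as_matrix();T[:3,3]=st["ee_pos"]
    return c,T@c["T_tool_cam"]
def plane(name,px,z,M=None):
    c,M0=cw(name); M=M0 if M is None else M; K,d=Kof(c)
    p=cv2.undistortPoints(np.array(px,float).reshape(-1,1,2),K,d).reshape(-1,2)
    r=np.c_[p,np.ones(len(p))]@M[:3,:3].T; o=M[:3,3]
    return o+r*((z-o[2])/r[:,2])[:,None]
def proj(name,P,M=None):
    c,M0=cw(name); M=M0 if M is None else M; K,d=Kof(c); Mi=np.linalg.inv(M)
    return cv2.projectPoints(np.array(P,float).reshape(-1,1,3),cv2.Rodrigues(Mi[:3,:3])[0],Mi[:3,3],K,d)[0].reshape(-1,2)
def crop(im,x0,y0,x1,y1,s,fn): cv2.imwrite(fn,cv2.resize(im[y0:y1,x0:x1],None,fx=s,fy=s,interpolation=cv2.INTER_CUBIC))
E
python3 - <<'E'
from h import *
t=cv2.imread("pics/top0.png");s=cv2.imread("pics/side0.png")
crop(t,200,160,450,345,3.2,"pics/tc.png"); crop(s,200,190,460,370,3,"pics/sc.png")
E
```

```text
(no output)
```

View pics/tc.png

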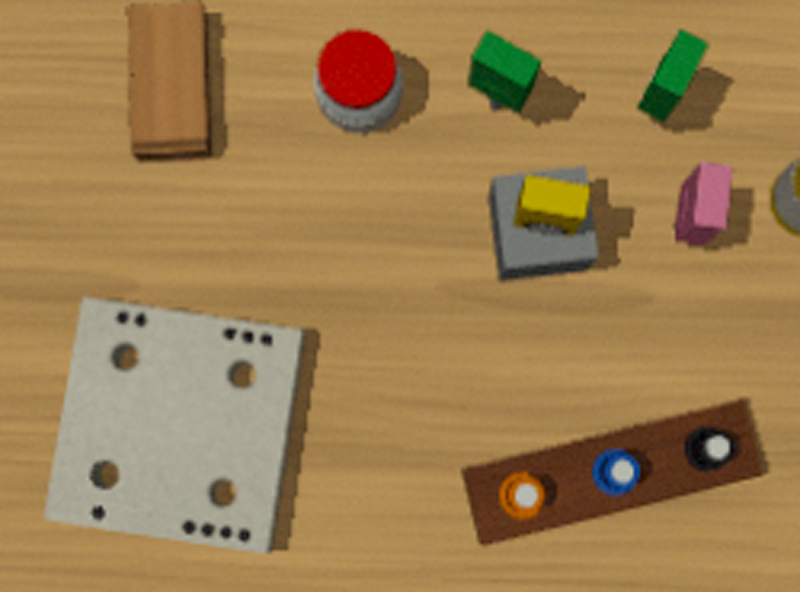

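View pics/sc.png

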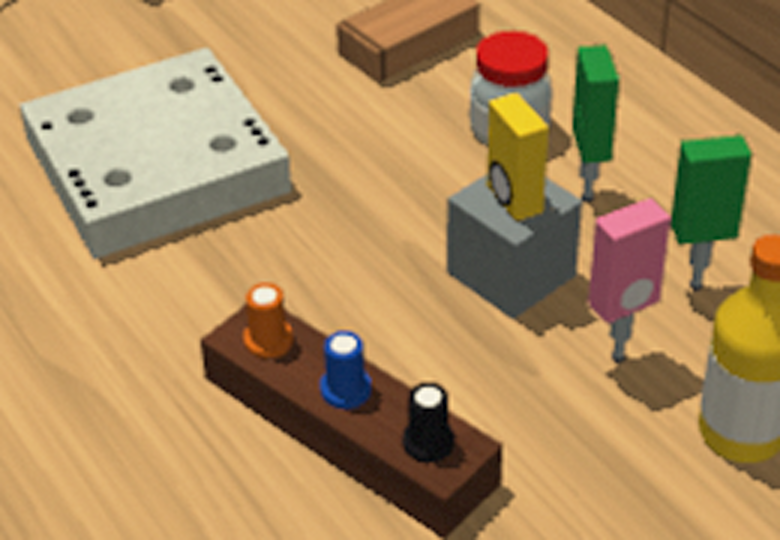

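```bash
python3 - <<'E'
from h import *
def cents(im,mask,amin):
    n,l,s,c=cv2.connectedComponentsWithStats(mask.astype(np.uint8)); return [(c[i].round(2),s[i][4]) for i in range(1,n) if s[i][4]>=amin]
for name,(x0,y0,x1,y1) in {"top":(340,280,445,335),"side":(265,280,370,345)}.items():
    im=cv2.imread(f"pics/{name}0.png")[y0:y1,x0:x1].astype(int)
    for c,a in cents(im,im.min(2)>165,6): 
        px=c+[x0,y0]; print(name,px,a,plane(name,px,.084).round(4))
t=cv2.imread("pics/top0.png").astype(int)
# board top corners from crop
cr=np.array([[83,298],[303,329],[268,551],[46,519]])/3.2+[200,160]
P=plane("top",cr,.038);print(P.round(4),np.linalg.norm(P-np.roll(P,-1,0),axis=1),P.mean(0))
h=np.array([[105,475],[125,357],[242,375],[223,492]])/3.2+[200,160]
P=plane("top",h,.038);print(P.round(4),np.linalg.norm(P-np.roll(P,-1,0),axis=1),P.mean(0))
sh=np.array([[80,116],[182,85],[223,144],[118,177]])/3+[200,190]
P=plane("side",sh,.038);print(P.round(4),P.mean(0))
g=np.array([[528,176],[590,184],[586,217],[520,207]])/3.2+[200,160]
P=plane("top",g,.155);print(P.round(4),np.linalg.norm(P-np.roll(P,-1,0),axis=1),P.mean(0))
st=np.array([[490,180],[586,167],[596,262],[499,268]])/3.2+[200,160]
P=plane("top",st,.075);print(P.round(4),P.mean(0))
g=np.array([[490,105],[520,95],[546,128],[514,140]])/3+[200,190]
P=plane("side",g,.155);print(P.round(4),P.mean(0))
r=np.array([[463,467],[746,400],[767,472],[484,545]])/3.2+[200,160]
P=plane("top",r,.04);print(P.round(4),P.mean(0))
print(plane("top",[[75,388]],.2),monitor.get_state()["t"])
E
```

```text
top [423.9  299.55] 20 [[ 0.489  -0.2509  0.084 ]]
top [394.19 306.81] 26 [[ 0.471  -0.1813  0.084 ]]
top [363.96 314.52] 25 [[ 0.4521 -0.1113  0.084 ]]
side [287.84 288.  ] 31 [[ 0.4538 -0.1105  0.084 ]]
side [314.17 304.29] 42 [[ 0.4723 -0.1802  0.084 ]]
side [342.34 321.61] 38 [[ 0.4909 -0.2494  0.084 ]]
[[0.5929 0.224  0.038 ]
 [0.5731 0.0552 0.038 ]
 [0.4059 0.0763 0.038 ]
 [0.4252 0.2441 0.038 ]] [0.16995353 0.16852964 0.16884765 0.1688657 ] [0.49924198 0.14989351 0.038     ]
[[0.4593 0.2009 0.038 ]
 [0.5486 0.1897 0.038 ]
 [0.537  0.1003 0.038 ]
 [0.4489 0.1115 0.038 ]] [0.08999956 0.09014878 0.08889452 0.09000716] [0.49843752 0.15056281 0.038     ]
[[0.4613 0.2007 0.038 ]
 [0.5506 0.1887 0.038 ]
 [0.5388 0.0992 0.038 ]
 [0.4507 0.1117 0.038 ]] [0.5003607  0.15008772 0.038     ]
[[ 0.6713 -0.1054  0.155 ]
 [ 0.6667 -0.1486  0.155 ]
 [ 0.6434 -0.1459  0.155 ]
 [ 0.6493 -0.1001  0.155 ]] [0.04341224 0.02346731 0.04618883 0.02260637] [ 0.65764456 -0.12500889  0.155     ]
[[ 0.6841 -0.0832  0.075 ]
 [ 0.6958 -0.155   0.075 ]
 [ 0.6241 -0.1628  0.075 ]
 [ 0.6179 -0.0908  0.075 ]] [ 0.65545221 -0.12295081  0.075     ]
[[ 0.649  -0.1056  0.155 ]
 [ 0.6733 -0.1088  0.155 ]
 [ 0.6644 -0.1491  0.155 ]
 [ 0.6383 -0.1466  0.155 ]] [ 0.65622753 -0.12753893  0.155     ]
[[ 0.4715 -0.0681  0.04  ]
 [ 0.5259 -0.2826  0.04  ]
 [ 0.4716 -0.2985  0.04  ]
 [ 0.4137 -0.0848  0.04  ]] [ 0.47069085 -0.18349437  0.04      ]
[[0.28248805 0.4970292  0.2       ]] 0.15
```

```bash
python3 -m crank '[{"tx":27,"ty":-38.6,"wz":-0.0934,"fingers":1},{"tx":27,"ty":-38.6,"wz":-0.0934,"fingers":1},{"tx":27,"ty":-38.6,"wz":-0.0934,"fingers":1},{"tx":27,"ty":-38.6,"wz":-0.0934,"fingers":1},{"tx":27,"ty":-38.6,"wz":-0.0934,"fingers":1},{"tx":27,"ty":-38.6,"wz":-0.0934,"fingers":1},{"tx":27,"ty":-38.6,"wz":-0.0934,"fingers":1},{"tx":27,"ty":-38.6,"wz":-0.0934,"fingers":1},{"tx":27,"ty":-38.6,"wz":-0.0934,"fingers":1},{"tx":27,"ty":-38.6,"wz":-0.0934,"fingers":1}]' 40
python3 -m crank '[{"tz":-10,"fingers":1},{"tz":0,"fingers":1},{"tz":0,"fingers":1}]'
python3 - <<'E'
from h import *
st=monitor.get_state();print(st)
np.save("stA.npy",cw("wrist",st)[1])
cv2.imwrite("pics/w1.png",cams.get_image("wrist")[:,:,::-1])
E
```

```text
{'t': 0.15, 'qpos': array([ 1.01652437e+00,  5.28249104e-01,  1.43359827e+00,  2.94314772e-05,
        1.18140798e+00, -1.78520321e-01]), 'joint_velocities': array([ 0.00049976, -0.00235727, -0.00321835, -0.00194705,  0.00083208,
       -0.00015634]), 'tau': array([ 7.72221520e-04, -4.42744303e+01, -1.78276277e+01, -2.49900741e-04,
        5.58650834e-03, -1.90687683e-05]), 'ee_pos': array([0.22910913, 0.5810369 , 0.30316358]), 'eef_rot': array([-3.10538820e-04,  1.86777951e-01,  9.82401805e-01, -7.71290324e-04]), 'ft_force': array([-0.76930394, -0.51606956,  0.12604936]), 'torque': array([-0.006513  ,  0.0278731 , -0.01906853]), 'finger_gap': 0.9977101392536915}validation failed for argument at $[0]...
validation failed for argument at $[0]...
```

View pics/w1.png

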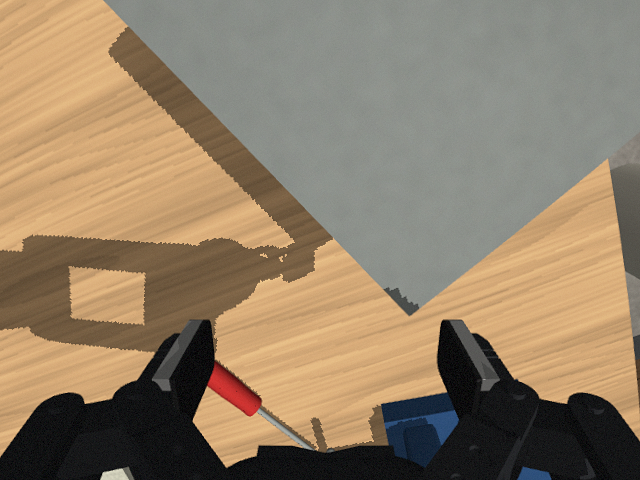

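Each row needs all seven keys.

```bash
python3 -m crank '[{"tx":27,"ty":-38.6,"tz":0,"wx":0,"wy":0,"wz":-0.0934,"fingers":1},{"tx":27,"ty":-38.6,"tz":0,"wx":0,"wy":0,"wz":-0.0934,"fingers":1},{"tx":27,"ty":-38.6,"tz":0,"wx":0,"wy":0,"wz":-0.0934,"fingers":1},{"tx":27,"ty":-38.6,"tz":0,"wx":0,"wy":0,"wz":-0.0934,"fingers":1},{"tx":27,"ty":-38.6,"tz":0,"wx":0,"wy":0,"wz":-0.0934,"fingers":1},{"tx":27,"ty":-38.6,"tz":0,"wx":0,"wy":0,"wz":-0.0934,"fingers":1},{"tx":27,"ty":-38.6,"tz":0,"wx":0,"wy":0,"wz":-0.0934,"fingers":1},{"tx":27,"ty":-38.6,"tz":0,"wx":0,"wy":0,"wz":-0.0934,"fingers":1},{"tx":27,"ty":-38.6,"tz":0,"wx":0,"wy":0,"wz":-0.0934,"fingers":1},{"tx":27,"ty":-38.6,"tz":0,"wx":0,"wy":0,"wz":-0.0934,"fingers":1}]' 40
python3 -m crank '[{"tx":0,"ty":0,"tz":-10,"wx":0,"wy":0,"wz":0,"fingers":1},{"tx":0,"ty":0,"tz":0,"wx":0,"wy":0,"wz":0,"fingers":1}]'
python3 - <<'E'
from h import *
st=monitor.get_state();print(st)
np.save("stA.npy",cw("wrist",st)[1])
cv2.imwrite("pics/w2.png",cams.get_image("wrist")[:,:,::-1])
E
```

```text
t: 1.45
ee_pos: [0.5, 0.194, 0.3039]
eef_rot: [-0.0, 0.61, 0.792, 0.0]
ft_force: [0.4, -0.5, -0.4]
finger_gap: 1.001
t: 1.7
ee_pos: [0.4982, 0.1953, 0.2928]
eef_rot: [-0.001, 0.609, 0.793, -0.001]
ft_force: [-0.7, -0.1, -0.1]
finger_gap: 1.0
{'t': 1.7, 'qpos': array([ 1.64501742e-01,  4.22406203e-01,  1.66839082e+00,  5.37108128e-04,
        1.05431068e+00, -9.66100236e-02]), 'joint_velocities': array([ 0.02716442, -0.01346393, -0.00436224,  0.00017918,  0.00301353,
       -0.0010307 ]), 'tau': array([-8.77277926e-01, -3.70510161e+01, -1.61798269e+01, -4.42398316e-02,
       -8.62024189e-02,  3.31542551e-04]), 'ee_pos': array([0.4982354 , 0.19533309, 0.29277292]), 'eef_rot': array([-0.00137033,  0.60913871,  0.79306172, -0.00112495]), 'ft_force': array([-0.70496129, -0.11530377, -0.07339894]), 'torque': array([ 0.00122171, -0.00745166, -0.0087195 ]), 'finger_gap': 1.0003297931686777}
```

View pics/w2.png

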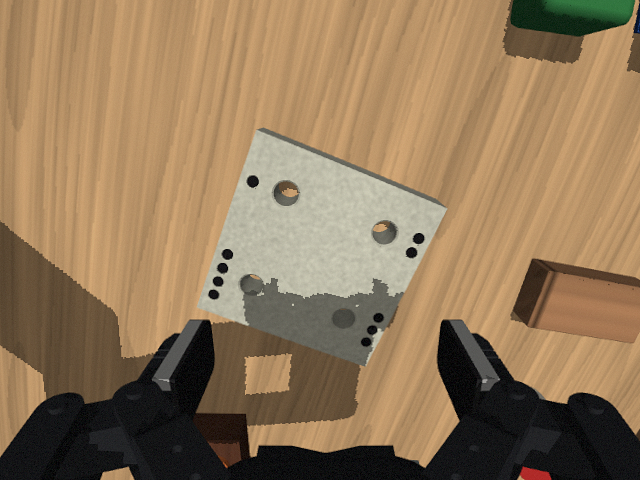

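The one-dot hole is at (286,193) and the two-dot hole at (384,232). Measuring them precisely next.

```bash
python3 - <<'E'
from h import *
im=cv2.imread("pics/w2.png"); M=np.load("stA.npy")
crop(im,190,120,460,370,2.2,"pics/w2c.png")
crop(im,260,165,310,220,10,"pics/h0.png")
crop(im,358,205,408,260,10,"pics/h1.png")
a=cv2.imread("pics/h0.png");b=cv2.imread("pics/h1.png");cv2.imwrite("pics/h01.png",np.hstack([a,b])[:, :][::1])
p=[[286.5,192.5],[384.5,232]]
print(plane("wrist",p,.038,M))
print(proj("wrist",[[.4604,.2007,.038],[.5496,.1892,.038]],M))
E
```

```text
[[0.4621202  0.20416718 0.038     ]
 [0.55077942 0.19247883 0.038     ]]
[[283.53119199 195.95473047]
 [382.03167692 235.19177162]]
```

```bash
python3 - <<'E'
import cv2
a=cv2.imread("pics/h01.png");cv2.imwrite("pics/h01s.png",cv2.resize(a,None,fx=.8,fy=.8));print(a.shape)
E
```

```text
(550, 1000, 3)
```

View pics/h01s.png

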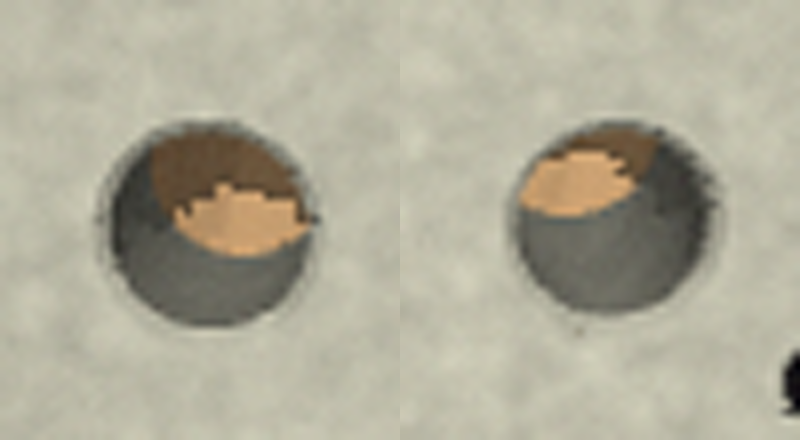

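```bash
python3 -m crank '[{"tx":-3,"ty":-42,"tz":0,"wx":0,"wy":0,"wz":0,"fingers":1},{"tx":-3,"ty":-42,"tz":0,"wx":0,"wy":0,"wz":0,"fingers":1},{"tx":-3,"ty":-42,"tz":0,"wx":0,"wy":0,"wz":0,"fingers":1},{"tx":-3,"ty":-42,"tz":0,"wx":0,"wy":0,"wz":0,"fingers":1},{"tx":-3,"ty":-42,"tz":0,"wx":0,"wy":0,"wz":0,"fingers":1},{"tx":-3,"ty":-42,"tz":0,"wx":0,"wy":0,"wz":0,"fingers":1},{"tx":-3,"ty":-42,"tz":0,"wx":0,"wy":0,"wz":0,"fingers":1},{"tx":-3,"ty":-42,"tz":0,"wx":0,"wy":0,"wz":0,"fingers":1},{"tx":-2,"ty":-38,"tz":0,"wx":0,"wy":0,"wz":0,"fingers":1}]' 40
python3 -m crank '[{"tx":0,"ty":0,"tz":-25,"wx":0,"wy":0,"wz":0,"fingers":1},{"tx":0,"ty":0,"tz":0,"wx":0,"wy":0,"wz":0,"fingers":1},{"tx":0,"ty":0,"tz":0,"wx":0,"wy":0,"wz":0,"fingers":1},{"tx":0,"ty":0,"tz":0,"wx":0,"wy":0,"wz":0,"fingers":1}]'
python3 - <<'E'
from h import *
st=monitor.get_state();print(st)
np.save("stB.npy",cw("wrist",st)[1])
cv2.imwrite("pics/w3.png",cams.get_image("wrist")[:,:,::-1])
M=np.load("stB.npy")
print(proj("wrist",[[.4717,-.1808,.084],[.453,-.111,.084],[.49,-.25,.084]],M))
E
```

```text
t: 2.88
ee_pos: [0.4733, -0.1784, 0.2942]
eef_rot: [0.0, 0.608, 0.794, 0.0]
ft_force: [-0.6, 0.1, 0.1]
finger_gap: 1.002
t: 3.38
ee_pos: [0.4738, -0.1779, 0.2698]
eef_rot: [0.001, 0.608, 0.794, 0.0]
ft_force: [0.3, -0.0, 0.0]
finger_gap: 0.998
{'t': 3.375, 'qpos': array([-5.80292262e-01,  4.16612981e-01,  1.76469204e+00,  4.75770099e-05,
        9.58801462e-01, -8.43072234e-01]), 'joint_velocities': array([-0.00653519,  0.00072591, -0.00132303,  0.001704  , -0.00282655,
       -0.00163083]), 'tau': array([-3.12315894e-02, -3.52985001e+01, -1.42058346e+01, -1.41916546e-03,
        4.39707961e-03,  4.52259235e-05]), 'ee_pos': array([ 0.4738342 , -0.17790164,  0.2697615 ]), 'eef_rot': array([7.39632480e-04, 6.08383048e-01, 7.93643191e-01, 7.41558375e-05]), 'ft_force': array([ 0.29369306, -0.03100502,  0.02458316]), 'torque': array([ 0.0170546 , -0.04391591,  0.01805533]), 'finger_gap': 0.9975677623499607}
[[320.25305102 241.83550669]
 [319.84802568 131.9345009 ]
 [320.32194439 333.59738691]]
```

View pics/w3.png

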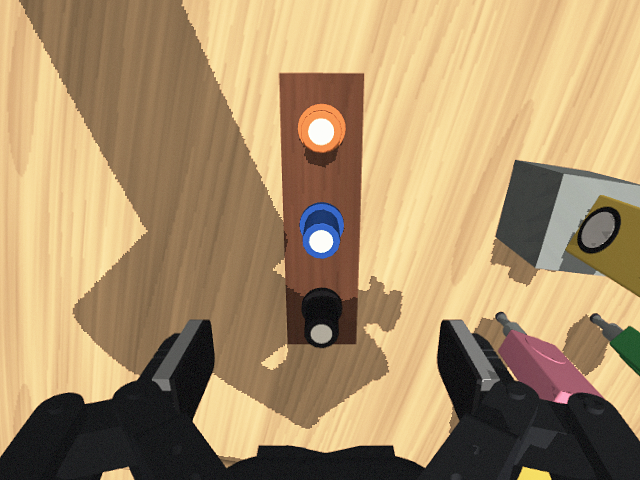

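```bash
cat >> h.py <<'E'
def spots(name,im,box,thr=165,amin=30):
    x0,y0,x1,y1=box; m=(im[y0:y1,x0:x1].min(2)>thr).astype(np.uint8)
    n,l,s,c=cv2.connectedComponentsWithStats(m); return [(c[i]+[x0,y0],s[i][4]) for i in range(1,n) if s[i][4]>=amin]
E
python3 - <<'E'
from h import *
M=np.load("stB.npy");im=cv2.imread("pics/w3.png")
for c,a in spots("wrist",im,(295,100,350,350),130): print(c,a,plane("wrist",c,.084,M).round(4))
st=monitor.get_state();print(st['ee_pos'],st['t'])
q=st['eef_rot'];print(R.from_quat([q[1],q[2],q[3],q[0]]).as_matrix().round(4))
E
```

```text
[320.59425494 131.1956912 ] 557 [[ 0.4533 -0.1104  0.084 ]]
[320.73271889 240.95852535] 434 [[ 0.4719 -0.1801  0.084 ]]
[320.97658863 333.42140468] 299 [[ 0.4904 -0.2497  0.084 ]]
[ 0.47381457 -0.17806334  0.26975538] 3.425
[[-2.594e-01  9.658e-01  1.400e-03]
 [ 9.658e-01  2.594e-01 -9.000e-04]
 [-1.200e-03  1.100e-03 -1.000e+00]]
```

```bash
python3 -m crank '[{"tx":-2,"ty":-2,"tz":-24,"wx":0,"wy":0,"wz":0,"fingers":1},{"tx":0,"ty":0,"tz":-40,"wx":0,"wy":0,"wz":0,"fingers":1},{"tx":0,"ty":0,"tz":-40,"wx":0,"wy":0,"wz":0,"fingers":1},{"tx":0,"ty":0,"tz":-25,"wx":0,"wy":0,"wz":0,"fingers":1},{"tx":0,"ty":0,"tz":-15,"wx":0,"wy":0,"wz":0,"fingers":1},{"tx":0,"ty":0,"tz":0,"wx":0,"wy":0,"wz":0,"fingers":1},{"tx":0,"ty":0,"tz":0,"wx":0,"wy":0,"wz":0,"fingers":1}]' 50
python3 - <<'E'
from h import *
cv2.imwrite("pics/w4.png",cams.get_image("wrist")[:,:,::-1])
E
```

```text
t: 4.3
ee_pos: [0.4719, -0.1809, 0.1258]
eef_rot: [0.001, 0.609, 0.793, 0.0]
ft_force: [-0.1, -0.1, -0.4]
finger_gap: 0.998
```

View pics/w4.png

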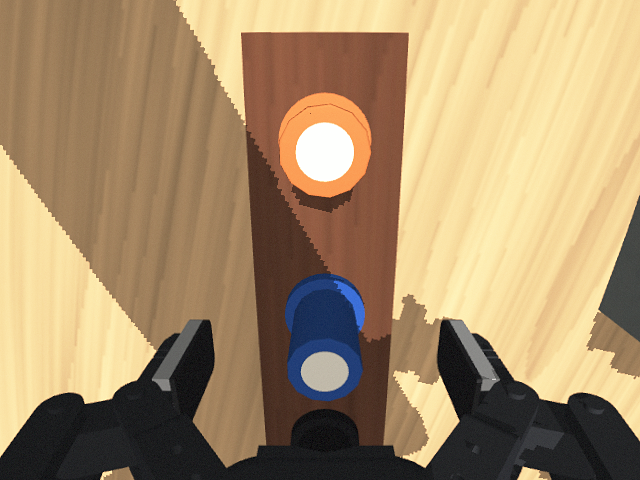

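Centred between the pads, with the blue spot at (325,371). Closing and lifting.

```bash
python3 -m crank '[{"tx":0,"ty":0,"tz":0,"wx":0,"wy":0,"wz":0,"fingers":0},{"tx":0,"ty":0,"tz":0,"wx":0,"wy":0,"wz":0,"fingers":0},{"tx":0,"ty":0,"tz":0,"wx":0,"wy":0,"wz":0,"fingers":0},{"tx":0,"ty":0,"tz":0,"wx":0,"wy":0,"wz":0,"fingers":0},{"tx":0,"ty":0,"tz":0,"wx":0,"wy":0,"wz":0,"fingers":0},{"tx":0,"ty":0,"tz":0,"wx":0,"wy":0,"wz":0,"fingers":0},{"tx":0,"ty":0,"tz":0,"wx":0,"wy":0,"wz":0,"fingers":0}]' 60
```

```text
t: 5.22
ee_pos: [0.4714, -0.1807, 0.1253]
eef_rot: [0.0, 0.609, 0.793, 0.0]
ft_force: [-0.2, 0.1, 5.3]
finger_gap: 0.289
```

```bash
python3 -m crank '[{"tx":0,"ty":0,"tz":15,"wx":0,"wy":0,"wz":0,"fingers":0},{"tx":0,"ty":0,"tz":35,"wx":0,"wy":0,"wz":0,"fingers":0},{"tx":0,"ty":0,"tz":45,"wx":0,"wy":0,"wz":0,"fingers":0},{"tx":0,"ty":0,"tz":20,"wx":0,"wy":0,"wz":0,"fingers":0},{"tx":0,"ty":0,"tz":0,"wx":0,"wy":0,"wz":0,"fingers":0},{"tx":0,"ty":0,"tz":0,"wx":0,"wy":0,"wz":0,"fingers":0}]' 60
python3 - <<'E'
from h import *
cv2.imwrite("pics/w5.png",cams.get_image("wrist")[:,:,::-1])
cv2.imwrite("pics/s5.png",cams.get_image("side")[:,:,::-1][150:390,150:470].repeat(2,0).repeat(2,1))
E
```

```text
t: 5.98
ee_pos: [0.4707, -0.1803, 0.2393]
eef_rot: [-0.001, 0.609, 0.793, -0.0]
ft_force: [-0.3, 0.3, -1.6]
finger_gap: 0.291
```

View pics/w5.png

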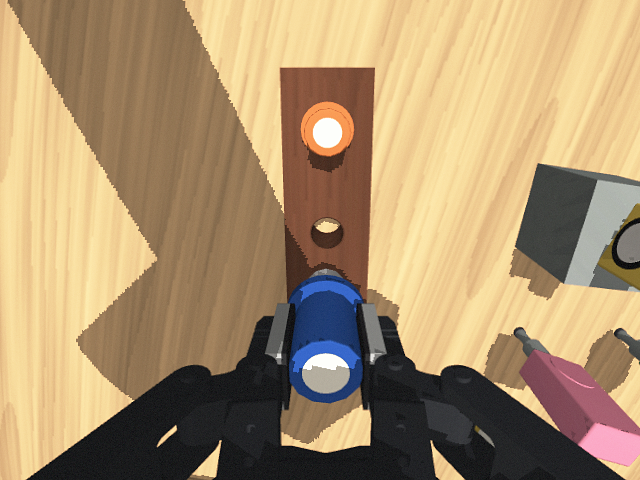

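View pics/s5.png

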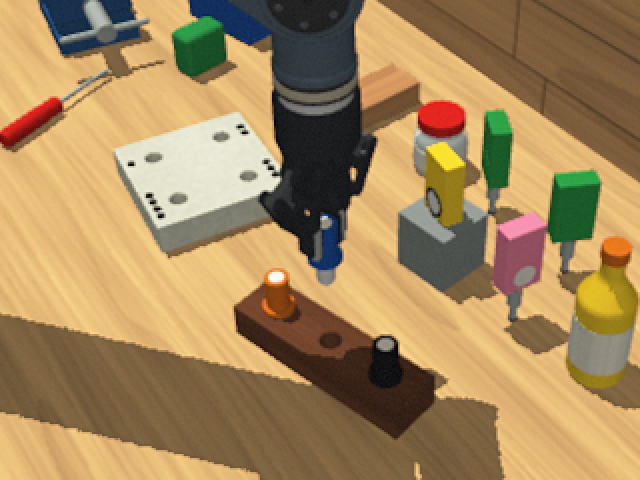

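```bash
python3 -m crank '[{"tx":1,"ty":30,"tz":0,"wx":0,"wy":0,"wz":0,"fingers":0},{"tx":1,"ty":42,"tz":0,"wx":0,"wy":0,"wz":0,"fingers":0},{"tx":1,"ty":42,"tz":0,"wx":0,"wy":0,"wz":0,"fingers":0},{"tx":1,"ty":42,"tz":0,"wx":0,"wy":0,"wz":0,"fingers":0},{"tx":1,"ty":42,"tz":0,"wx":0,"wy":0,"wz":0,"fingers":0},{"tx":0,"ty":42,"tz":0,"wx":0,"wy":0,"wz":0,"fingers":0},{"tx":0,"ty":42,"tz":0,"wx":0,"wy":0,"wz":0,"fingers":0},{"tx":0,"ty":41,"tz":-20,"wx":0,"wy":0,"wz":0,"fingers":0},{"tx":0,"ty":0,"tz":0,"wx":0,"wy":0,"wz":0,"fingers":0},{"tx":0,"ty":0,"tz":0,"wx":0,"wy":0,"wz":0,"fingers":0}]' 60
python3 -m crank '[{"tx":0,"ty":0,"tz":0,"wx":0,"wy":0,"wz":0,"fingers":0},{"tx":0,"ty":0,"tz":0,"wx":0,"wy":0,"wz":0,"fingers":0},{"tx":0,"ty":0,"tz":0,"wx":0,"wy":0,"wz":0,"fingers":0}]'
python3 - <<'E'
from h import *
st=monitor.get_state();print(st['ee_pos'],st['joint_velocities'].round(4))
np.save("stC.npy",cw("wrist",st)[1]);np.save("eeC.npy",st['ee_pos'])
im=cams.get_image("wrist")[:,:,::-1];cv2.imwrite("pics/w6.png",im)
M=np.load("stC.npy");print(proj("wrist",[[.4604,.2007,.038],[.5496,.1892,.038]],M))
E
```

```text
t: 7.32
ee_pos: [0.4761, 0.1421, 0.2192]
eef_rot: [-0.001, 0.609, 0.793, -0.001]
ft_force: [0.3, 0.1, -0.3]
finger_gap: 0.285
t: 7.7
ee_pos: [0.4766, 0.1417, 0.2202]
eef_rot: [0.0, 0.61, 0.793, 0.0]
ft_force: [0.2, 0.1, -0.6]
finger_gap: 0.287
[0.4765642  0.14171831 0.22017697] [ 0.0052  0.0014  0.      0.     -0.001  -0.0015]
[[323.65599833 147.21186906]
 [451.70474696 201.06036133]]
```

View pics/w6.png

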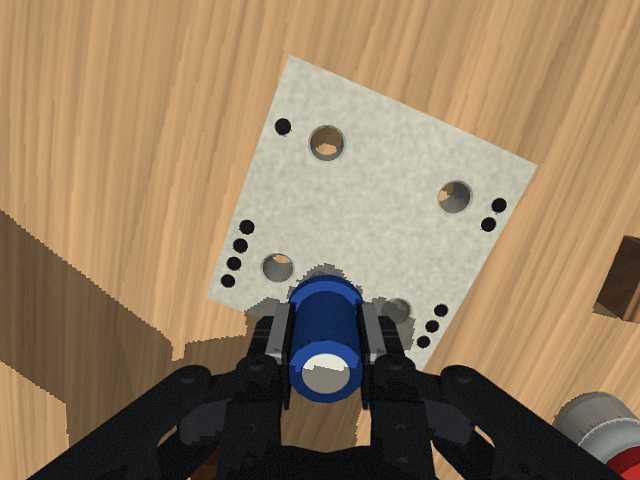

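```bash
python3 - <<'E'
from h import *
M=np.load("stC.npy");ee=np.load("eeC.npy");im=cv2.imread("pics/w6.png")
crop(im,300,115,352,170,10,"pics/a.png");crop(im,430,170,482,225,10,"pics/b.png")
cv2.imwrite("pics/ab.png",cv2.resize(np.hstack([cv2.imread("pics/a.png"),cv2.imread("pics/b.png")]),None,fx=.7,fy=.7))
for c,a in spots("w",im,(295,345,357,400),110): print(c,a,(plane("wrist",c,ee[2]-.0413,M)-ee).round(4))
h=plane("wrist",[[326,142.7],[455,197]],.038,M);print(h,h-ee)
E
```

```text
[325.19624707 372.35496482] 1279 [[ 0.0003  0.0009 -0.0413]]
[[0.46110023 0.20372972 0.038     ]
 [0.55074994 0.19230158 0.038     ]] [[-0.01546398  0.06201141 -0.18217697]
 [ 0.07418573  0.05058328 -0.18217697]]
```

View pics/ab.png

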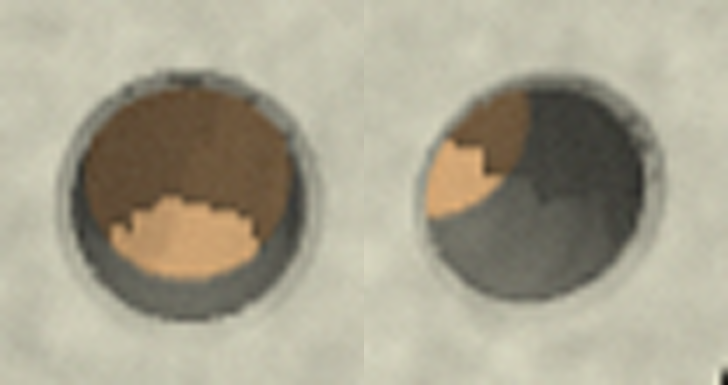

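```bash
python3 -m crank '[{"tx":-8,"ty":30,"tz":0,"wx":0,"wy":0,"wz":0,"fingers":0},{"tx":-7.5,"ty":30.8,"tz":0,"wx":0,"wy":0,"wz":0,"fingers":0},{"tx":0,"ty":0,"tz":-30,"wx":0,"wy":0,"wz":0,"fingers":0},{"tx":0,"ty":0,"tz":-25,"wx":0,"wy":0,"wz":0,"fingers":0},{"tx":0,"ty":0,"tz":0,"wx":0,"wy":0,"wz":0,"fingers":0},{"tx":0,"ty":0,"tz":0,"wx":0,"wy":0,"wz":0,"fingers":0},{"tx":0,"ty":0,"tz":0,"wx":0,"wy":0,"wz":0,"fingers":0}]' 60
python3 - <<'E'
from h import *
st=monitor.get_state();print(st['ee_pos'],st['joint_velocities'].round(4))
im=cams.get_image("wrist")[:,:,::-1];cv2.imwrite("pics/w7.png",im)
s=cams.get_image("side")[:,:,::-1];crop(s,180,120,360,290,4,"pics/s7.png")
E
```

```text
t: 8.62
ee_pos: [0.4615, 0.2032, 0.166]
eef_rot: [0.001, 0.609, 0.793, 0.001]
ft_force: [-0.9, 0.0, -0.7]
finger_gap: 0.281
[0.46154818 0.20317538 0.16595049] [ 0.0006 -0.0004  0.0051 -0.0035 -0.003   0.0014]
```

View pics/w7.png

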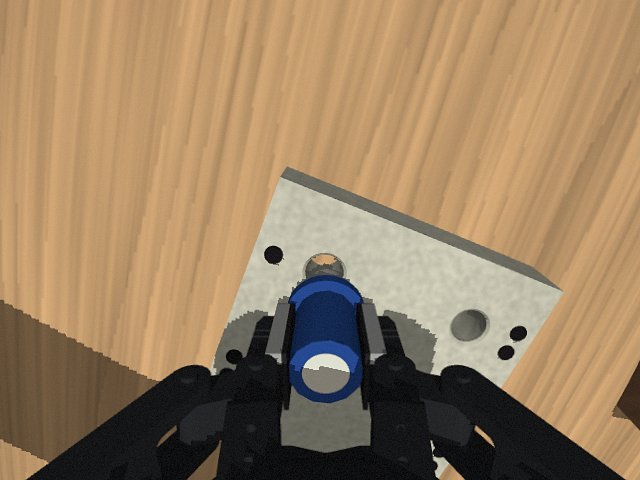

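View pics/s7.png

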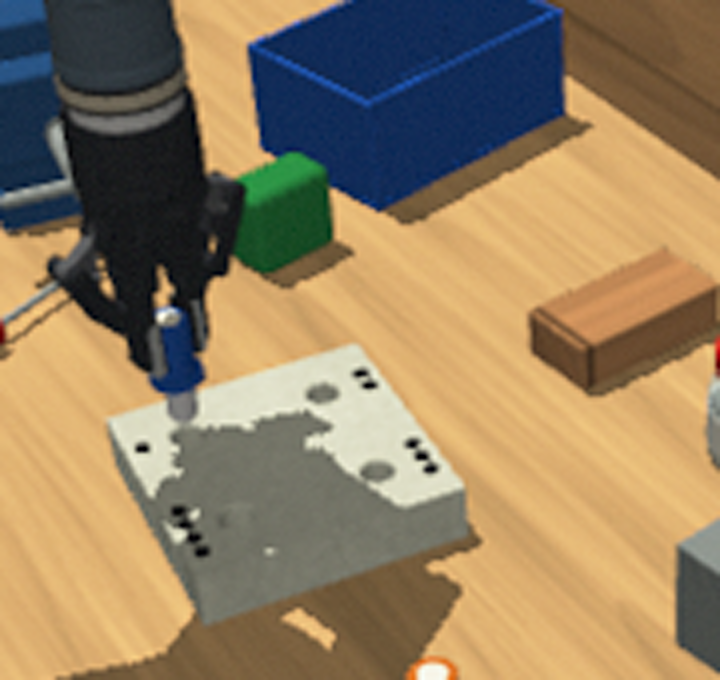

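```bash
python3 - <<'E'
from h import *
st=monitor.get_state();ee=st['ee_pos'];M=cw("wrist",st)[1]
im=cv2.imread("pics/w7.png").copy()
big=cv2.resize(im[220:340,250:500],None,fx=3.2,fy=3.2,interpolation=cv2.INTER_CUBIC)
th=np.linspace(0,2*np.pi,80)
for c,col in [((.4614,.2034),(0,0,255)),((.4604,.2007),(0,255,0)),((.5508,.1923),(0,0,255)),((.5496,.1892),(0,255,0))]:
    P=np.c_[c[0]+.012*np.cos(th),c[1]+.012*np.sin(th),0*th+.038]
    p=(proj("wrist",P,M)-[250,220])*3.2
    cv2.polylines(big,[p.astype(np.int32)],True,col,1)
cv2.imwrite("pics/w7o.png",big)
im0=cv2.imread("pics/w7.png")
for c,a in spots("w",im0,(295,345,357,400),110): print(c,a,(plane("wrist",c,ee[2]-.0413,M)-ee).round(4))
print(ee)
E
```

```text
[325.46950771 372.47391624] 1361 [[ 0.0005  0.0009 -0.0413]]
[0.46136393 0.20317098 0.16581442]
```

View pics/w7o.png

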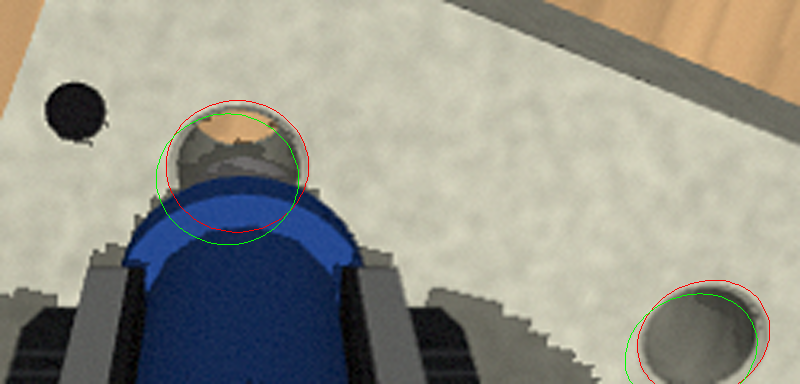

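```bash
python3 -m crank '[{"tx":-0.4,"ty":-0.8,"tz":-5,"wx":0,"wy":0,"wz":0,"fingers":0},{"tx":0,"ty":0,"tz":-6,"wx":0,"wy":0,"wz":0,"fingers":0},{"tx":0,"ty":0,"tz":-6,"wx":0,"wy":0,"wz":0,"fingers":0},{"tx":0,"ty":0,"tz":-4,"wx":0,"wy":0,"wz":0,"fingers":0},{"tx":0,"ty":0,"tz":0,"wx":0,"wy":0,"wz":0,"fingers":0}]' 60
```

```text
t: 9.35
ee_pos: [0.4603, 0.2023, 0.1434]
eef_rot: [-0.0, 0.609, 0.793, -0.0]
ft_force: [0.3, 0.5, -0.5]
finger_gap: 0.287
```

```bash
python3 -m crank '[{"tx":0,"ty":0,"tz":-6,"wx":0,"wy":0,"wz":0,"fingers":0},{"tx":0,"ty":0,"tz":-6,"wx":0,"wy":0,"wz":0,"fingers":0},{"tx":0,"ty":0,"tz":-4,"wx":0,"wy":0,"wz":0,"fingers":0},{"tx":0,"ty":0,"tz":0,"wx":0,"wy":0,"wz":0,"fingers":0}]' 60; python3 -m crank '[{"tx":0,"ty":0,"tz":-2,"wx":0,"wy":0,"wz":0,"fingers":0},{"tx":0,"ty":0,"tz":-1,"wx":0,"wy":0,"wz":0,"fingers":0},{"tx":0,"ty":0,"tz":0,"wx":0,"wy":0,"wz":0,"fingers":0}]' 60
```

```text
t: 9.85
ee_pos: [0.4603, 0.2023, 0.1275]
eef_rot: [-0.0, 0.609, 0.793, -0.0]
ft_force: [0.2, 0.1, -1.2]
finger_gap: 0.284
t: 10.22
ee_pos: [0.4604, 0.2024, 0.1249]
eef_rot: [-0.0, 0.609, 0.793, -0.0]
ft_force: [0.5, -0.8, -1.7]
finger_gap: 0.287
```

```bash
python3 -m crank '[{"tx":0,"ty":0,"tz":-1,"wx":0,"wy":0,"wz":0,"fingers":0},{"tx":0,"ty":0,"tz":-1,"wx":0,"wy":0,"wz":0,"fingers":0},{"tx":0,"ty":0,"tz":0,"wx":0,"wy":0,"wz":0,"fingers":0}]' 60;python3 -m crank '[{"tx":0,"ty":0,"tz":-0.7,"wx":0,"wy":0,"wz":0,"fingers":0},{"tx":0,"ty":0,"tz":0,"wx":0,"wy":0,"wz":0,"fingers":0}]' 60
```

```text
t: 10.6
ee_pos: [0.4605, 0.2024, 0.1233]
eef_rot: [0.0, 0.609, 0.793, 0.0]
ft_force: [-0.3, -0.9, 3.6]
finger_gap: 0.291
t: 10.85
ee_pos: [0.4605, 0.2024, 0.1233]
eef_rot: [0.0, 0.609, 0.793, 0.0]
ft_force: [-1.1, -0.3, 10.7]
finger_gap: 0.291
```

```bash
python3 -m crank '[{"tx":0,"ty":0,"tz":0.5,"wx":0,"wy":0,"wz":0,"fingers":1},{"tx":0,"ty":0,"tz":0,"wx":0,"wy":0,"wz":0,"fingers":1},{"tx":0,"ty":0,"tz":0,"wx":0,"wy":0,"wz":0,"fingers":1},{"tx":0,"ty":0,"tz":0,"wx":0,"wy":0,"wz":0,"fingers":1},{"tx":0,"ty":0,"tz":0,"wx":0,"wy":0,"wz":0,"fingers":1},{"tx":0,"ty":0,"tz":20,"wx":0,"wy":0,"wz":0,"fingers":1},{"tx":0,"ty":0,"tz":40,"wx":0,"wy":0,"wz":0,"fingers":1},{"tx":0,"ty":0,"tz":25,"wx":0,"wy":0,"wz":0,"fingers":1},{"tx":0,"ty":0,"tz":0,"wx":0,"wy":0,"wz":0,"fingers":1},{"tx":0,"ty":0,"tz":0,"wx":0,"wy":0,"wz":0,"fingers":1}]' 60
python3 - <<'E'
from h import *
st=monitor.get_state();print(st['ee_pos']);M=cw("wrist",st)[1];np.save("stD.npy",M)
im=cams.get_image("wrist")[:,:,::-1];cv2.imwrite("pics/w8.png",im)
s=cams.get_image("side")[:,:,::-1];crop(s,180,180,320,290,5,"pics/s8.png")
for c,a in spots("w",im,(290,150,357,400),120): print(c,a,plane("wrist",c,.082,M).round(4))
E
```

```text
t: 12.1
ee_pos: [0.4599, 0.2023, 0.2071]
eef_rot: [-0.0, 0.609, 0.793, -0.0]
ft_force: [-0.3, -0.5, -0.5]
finger_gap: 1.003
[0.45990984 0.20225236 0.20711616]
[319.09687167 235.60646996] 5626 [[0.4515 0.2227 0.082 ]]
[326.96042618 274.04109589] 657 [[0.4609 0.203  0.082 ]]
```

View pics/w8.png

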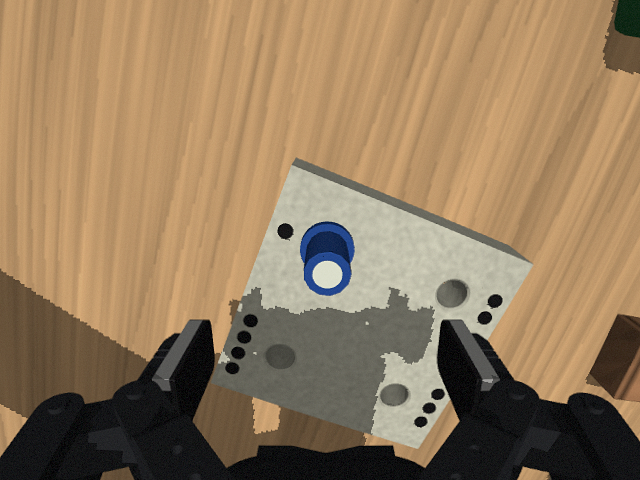

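View pics/s8.png

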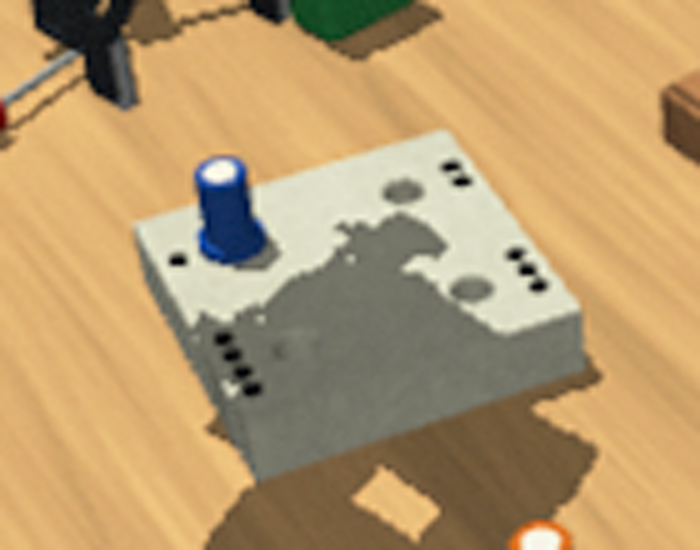

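```bash
python3 -m crank '[{"tx":-1,"ty":-30,"tz":0,"wx":0,"wy":0,"wz":0,"fingers":1},{"tx":-1,"ty":-43,"tz":0,"wx":0,"wy":0,"wz":0,"fingers":1},{"tx":-1,"ty":-43,"tz":0,"wx":0,"wy":0,"wz":0,"fingers":1},{"tx":-1,"ty":-43,"tz":0,"wx":0,"wy":0,"wz":0,"fingers":1},{"tx":-1,"ty":-43,"tz":0,"wx":0,"wy":0,"wz":0,"fingers":1},{"tx":-1,"ty":-43,"tz":0,"wx":0,"wy":0,"wz":0,"fingers":1},{"tx":-1,"ty":-43,"tz":0,"wx":0,"wy":0,"wz":0,"fingers":1},{"tx":0,"ty":-25,"tz":0,"wx":0,"wy":0,"wz":0,"fingers":1},{"tx":0,"ty":0,"tz":0,"wx":0,"wy":0,"wz":0,"fingers":1},{"tx":0,"ty":0,"tz":0,"wx":0,"wy":0,"wz":0,"fingers":1}]' 60
python3 -m crank '[{"tx":0,"ty":0,"tz":0,"wx":0,"wy":0,"wz":0,"fingers":1}]'
python3 - <<'E'
from h import *
st=monitor.get_state();print(st['ee_pos']);M=cw("wrist",st)[1]
im=cams.get_image("wrist")[:,:,::-1];cv2.imwrite("pics/w9.png",im)
m=im.astype(int)
for c,a in spots("w",im,(290,200,357,400),190): print(c,a,plane("wrist",c,.084,M).round(4))
E
```

```text
t: 13.45
ee_pos: [0.4528, -0.1099, 0.207]
eef_rot: [-0.001, 0.609, 0.793, -0.0]
ft_force: [-1.2, 0.7, -1.1]
finger_gap: 1.002
t: 13.58
ee_pos: [0.4531, -0.1094, 0.2074]
eef_rot: [-0.001, 0.609, 0.794, -0.0]
ft_force: [-0.6, -0.6, 0.8]
finger_gap: 1.002
[ 0.45307241 -0.10942679  0.20740017]
[324.79230769 278.40307692] 650 [[ 0.4535 -0.1106  0.084 ]]
```

View pics/w9.png

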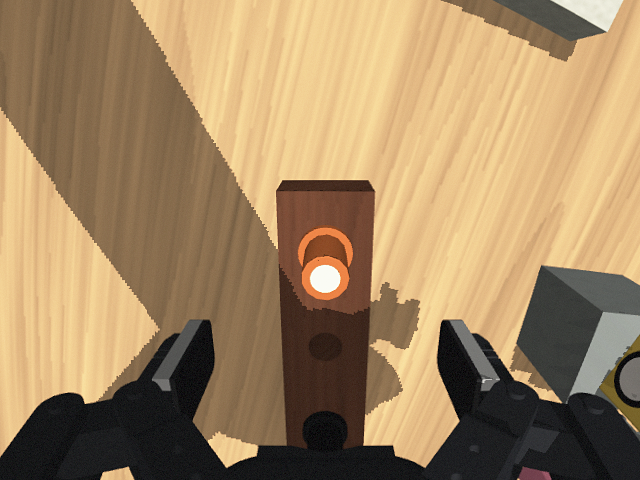

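```bash
python3 -m crank '[{"tx":0,"ty":-1.7,"tz":-26,"wx":0,"wy":0,"wz":0,"fingers":1},{"tx":0,"ty":0,"tz":-35,"wx":0,"wy":0,"wz":0,"fingers":1},{"tx":0,"ty":0,"tz":-20,"wx":0,"wy":0,"wz":0,"fingers":1},{"tx":0,"ty":0,"tz":0,"wx":0,"wy":0,"wz":0,"fingers":1},{"tx":0,"ty":0,"tz":0,"wx":0,"wy":0,"wz":0,"fingers":0},{"tx":0,"ty":0,"tz":0,"wx":0,"wy":0,"wz":0,"fingers":0},{"tx":0,"ty":0,"tz":0,"wx":0,"wy":0,"wz":0,"fingers":0},{"tx":0,"ty":0,"tz":0,"wx":0,"wy":0,"wz":0,"fingers":0},{"tx":0,"ty":0,"tz":0,"wx":0,"wy":0,"wz":0,"fingers":0},{"tx":0,"ty":0,"tz":0,"wx":0,"wy":0,"wz":0,"fingers":0}]' 60
python3 -m crank '[{"tx":0,"ty":0,"tz":0,"wx":0,"wy":0,"wz":0,"fingers":0}]'
```

```text
t: 14.88
ee_pos: [0.4537, -0.1124, 0.1276]
eef_rot: [0.001, 0.609, 0.793, 0.0]
ft_force: [0.1, 1.2, 5.2]
finger_gap: 0.285
t: 15.0
ee_pos: [0.4537, -0.1124, 0.1276]
eef_rot: [0.001, 0.609, 0.793, 0.0]
ft_force: [-0.7, 0.5, 4.5]
finger_gap: 0.285
```

```bash
python3 -m crank '[{"tx":0,"ty":0,"tz":15,"wx":0,"wy":0,"wz":0,"fingers":0},{"tx":0,"ty":0,"tz":40,"wx":0,"wy":0,"wz":0,"fingers":0},{"tx":6,"ty":10,"tz":40,"wx":0,"wy":0,"wz":0,"fingers":0},{"tx":20,"ty":44,"tz":0,"wx":0,"wy":0,"wz":0,"fingers":0},{"tx":20,"ty":44,"tz":0,"wx":0,"wy":0,"wz":0,"fingers":0},{"tx":20,"ty":44,"tz":0,"wx":0,"wy":0,"wz":0,"fingers":0},{"tx":20,"ty":44,"tz":0,"wx":0,"wy":0,"wz":0,"fingers":0},{"tx":20,"ty":44,"tz":0,"wx":0,"wy":0,"wz":0,"fingers":0},{"tx":6,"ty":16,"tz":0,"wx":0,"wy":0,"wz":0,"fingers":0},{"tx":0,"ty":0,"tz":0,"wx":0,"wy":0,"wz":0,"fingers":0}]' 60
python3 -m crank '[{"tx":0,"ty":0,"tz":0,"wx":0,"wy":0,"wz":0,"fingers":0},{"tx":0,"ty":0,"tz":0,"wx":0,"wy":0,"wz":0,"fingers":0},{"tx":0,"ty":0,"tz":0,"wx":0,"wy":0,"wz":0,"fingers":0}]'
python3 - <<'E'
from h import *
st=monitor.get_state();ee=st['ee_pos'];print(ee);M=cw("wrist",st)[1];np.save("stE.npy",M)
im=cams.get_image("wrist")[:,:,::-1];cv2.imwrite("pics/w10.png",im)
for c,a in spots("w",im,(290,345,357,400),130): print(c,a,(plane("wrist",c,ee[2]-.0436,M)-ee).round(4))
b=plane("wrist",[[0,0]],.038,M)
p=proj("wrist",[[.5508,.1923,.038]],M)[0];print(p)
x,y=p.astype(int);crop(im,x-25,y-25,x+25,y+25,10,"pics/h1b.png")
E
```

```text
t: 16.25
ee_pos: [0.565, 0.1343, 0.2215]
eef_rot: [-0.0, 0.608, 0.794, -0.0]
ft_force: [-1.3, -0.3, -1.3]
finger_gap: 0.283
t: 16.62
ee_pos: [0.5653, 0.1326, 0.2218]
eef_rot: [-0.0, 0.61, 0.793, -0.0]
ft_force: [-0.0, 0.3, -1.6]
finger_gap: 0.288
[0.56526284 0.1326388  0.22179088]
[325.4691689  356.73726542] 746 [[-0.0008  0.0053 -0.0436]]
[326.79247009 146.6256799 ]
```

View pics/w10.png

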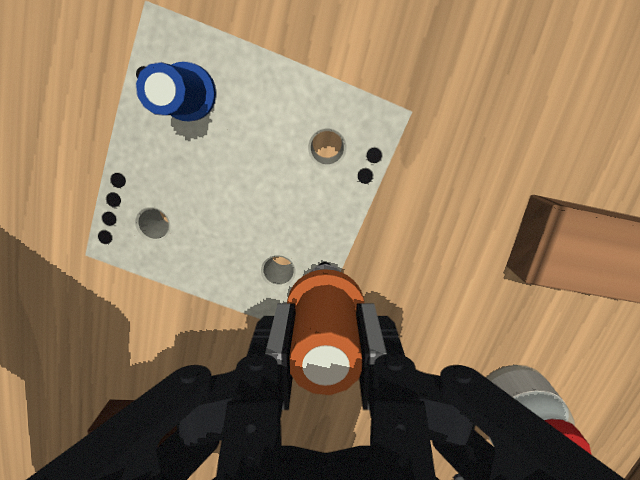

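View pics/h1b.png

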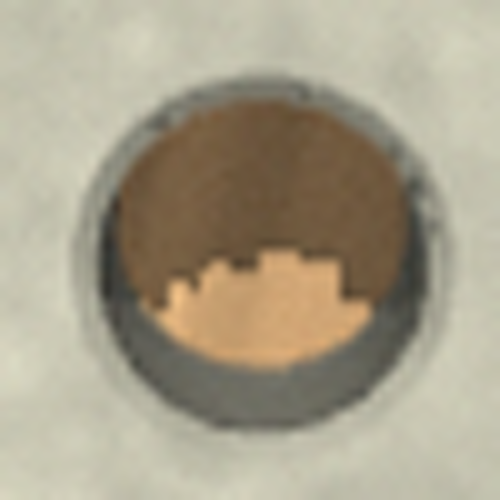

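```bash
python3 - <<'E'
from h import *
M=np.load("stE.npy");ee=np.array([0.56526284,0.1326388,0.22179088])
im=cv2.imread("pics/w10.png")
for th in (90,100,110):
  m=((im[:,:,0]>th)).astype(np.uint8)[340:400,290:362]
  n,l,s,c=cv2.connectedComponentsWithStats(m)
  i=1+s[1:,4].argmax();cc=c[i]+[290,340];print(cc,s[i],(plane("wrist",cc,ee[2]-.0436,M)-ee).round(4))
print(plane("wrist",[[327.2,146.5]],.038,M)-ee)
cc=np.array([[325.2,372.4]]);print((plane("wrist",cc,ee[2]-.0413,M)-ee).round(4))
E
```

```text
[325.43712172 364.72360457] [  12    5   48   40 1487] [[-0.      0.0022 -0.0436]]
[325.31986301 364.58013699] [  12    5   48   40 1460] [[-0.0001  0.0023 -0.0436]]
[325.22401848 363.74672825] [  12    5   48   39 1299] [[-0.0002  0.0026 -0.0436]]
[[-0.0142368   0.059801   -0.18379088]]
[[ 0.0003  0.0008 -0.0413]]
```

```bash
python3 -m crank '[{"tx":-7,"ty":28,"tz":0,"wx":0,"wy":0,"wz":0,"fingers":0},{"tx":-7.7,"ty":29.5,"tz":0,"wx":0,"wy":0,"wz":0,"fingers":0},{"tx":0,"ty":0,"tz":-30,"wx":0,"wy":0,"wz":0,"fingers":0},{"tx":0,"ty":0,"tz":-24,"wx":0,"wy":0,"wz":0,"fingers":0},{"tx":0,"ty":0,"tz":0,"wx":0,"wy":0,"wz":0,"fingers":0},{"tx":0,"ty":0,"tz":0,"wx":0,"wy":0,"wz":0,"fingers":0},{"tx":0,"ty":0,"tz":0,"wx":0,"wy":0,"wz":0,"fingers":0}]' 60
python3 - <<'E'
from h import *
st=monitor.get_state();ee=st['ee_pos'];print(ee);M=cw("wrist",st)[1]
im=cams.get_image("wrist")[:,:,::-1].copy();cv2.imwrite("pics/w11.png",im)
big=cv2.resize(im[220:370,250:500],None,fx=3.2,fy=3.2,interpolation=cv2.INTER_CUBIC)
th=np.linspace(0,2*np.pi,80)
for c,r,z,col in [((.5508,.1923),.012,.038,(0,0,255)),((ee[0],ee[1]+.0022),.0065,ee[2]-.1176,(0,255,0)),((ee[0],ee[1]+.0022),.017,ee[2]-.0876,(0,255,0))]:
    P=np.c_[c[0]+r*np.cos(th),c[1]+r*np.sin(th),0*th+z]
    cv2.polylines(big,[((proj("wrist",P,M)-[250,220])*3.2).astype(np.int32)],True,col,1)
cv2.imwrite("pics/w11o.png",big)
E
```

```text
t: 17.55
ee_pos: [0.5515, 0.1911, 0.1689]
eef_rot: [0.001, 0.609, 0.793, 0.001]
ft_force: [-0.5, 0.3, -0.9]
finger_gap: 0.289
[0.5515332  0.19109624 0.16892296]
```

View pics/w11o.png

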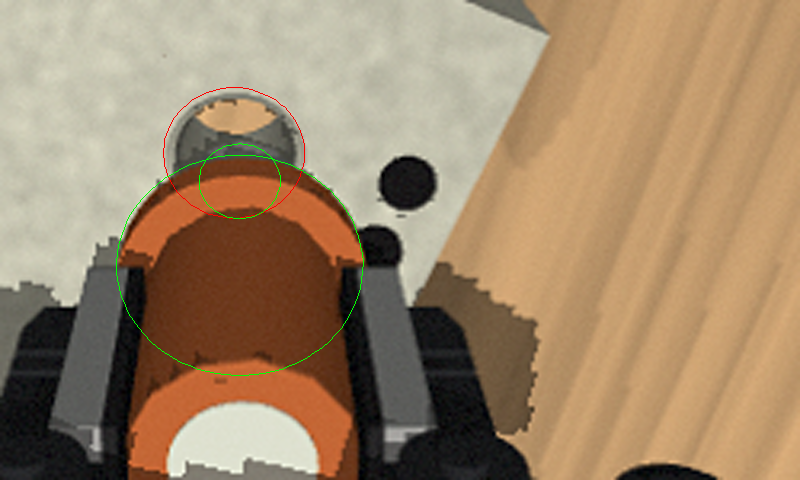

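```bash
python3 -m crank '[{"tx":-0.6,"ty":-0.9,"tz":-5,"wx":0,"wy":0,"wz":0,"fingers":0},{"tx":0,"ty":0,"tz":-6,"wx":0,"wy":0,"wz":0,"fingers":0},{"tx":0,"ty":0,"tz":-6,"wx":0,"wy":0,"wz":0,"fingers":0},{"tx":0,"ty":0,"tz":-4,"wx":0,"wy":0,"wz":0,"fingers":0},{"tx":0,"ty":0,"tz":0,"wx":0,"wy":0,"wz":0,"fingers":0}]' 60
```

```text
t: 18.23
ee_pos: [0.5502, 0.1902, 0.1462]
eef_rot: [-0.0, 0.609, 0.793, -0.0]
ft_force: [0.7, -0.4, -1.6]
finger_gap: 0.286
```

Tip is about 9 mm in with no side force. Expected seat is TCP z ≈ 0.1256.

```bash
python3 -m crank '[{"tx":0,"ty":0,"tz":-6,"wx":0,"wy":0,"wz":0,"fingers":0},{"tx":0,"ty":0,"tz":-6,"wx":0,"wy":0,"wz":0,"fingers":0},{"tx":0,"ty":0,"tz":-5,"wx":0,"wy":0,"wz":0,"fingers":0},{"tx":0,"ty":0,"tz":0,"wx":0,"wy":0,"wz":0,"fingers":0}]' 60; python3 -m crank '[{"tx":0,"ty":0,"tz":-2,"wx":0,"wy":0,"wz":0,"fingers":0},{"tx":0,"ty":0,"tz":-1,"wx":0,"wy":0,"wz":0,"fingers":0},{"tx":0,"ty":0,"tz":0,"wx":0,"wy":0,"wz":0,"fingers":0}]' 60;python3 -m crank '[{"tx":0,"ty":0,"tz":-0.7,"wx":0,"wy":0,"wz":0,"fingers":0},{"tx":0,"ty":0,"tz":0,"wx":0,"wy":0,"wz":0,"fingers":0}]' 60
```

```text
t: 18.73
ee_pos: [0.5501, 0.1902, 0.1292]
eef_rot: [-0.0, 0.609, 0.793, -0.0]
ft_force: [-0.0, 0.2, -2.2]
finger_gap: 0.287
t: 19.1
ee_pos: [0.5502, 0.1903, 0.1267]
eef_rot: [0.0, 0.609, 0.793, 0.0]
ft_force: [1.0, -0.2, -1.5]
finger_gap: 0.285
t: 19.35
ee_pos: [0.5502, 0.1903, 0.126]
eef_rot: [0.0, 0.609, 0.793, 0.0]
ft_force: [0.1, -0.2, -0.4]
finger_gap: 0.284
```

```bash
python3 -m crank '[{"tx":0,"ty":0,"tz":-0.8,"wx":0,"wy":0,"wz":0,"fingers":0},{"tx":0,"ty":0,"tz":0,"wx":0,"wy":0,"wz":0,"fingers":0}]' 60;python3 -m crank '[{"tx":0,"ty":0,"tz":-0.6,"wx":0,"wy":0,"wz":0,"fingers":0},{"tx":0,"ty":0,"tz":0,"wx":0,"wy":0,"wz":0,"fingers":0}]' 60
```

```text
t: 19.6
ee_pos: [0.5502, 0.1903, 0.1257]
eef_rot: [0.0, 0.609, 0.793, 0.0]
ft_force: [-0.9, -0.6, 3.3]
finger_gap: 0.284
t: 19.85
ee_pos: [0.5502, 0.1903, 0.1256]
eef_rot: [0.0, 0.609, 0.793, 0.0]
ft_force: [-1.9, -0.5, 8.0]
finger_gap: 0.282
```

```bash
python3 -m crank '[{"tx":0,"ty":0,"tz":0.5,"wx":0,"wy":0,"wz":0,"fingers":1},{"tx":0,"ty":0,"tz":0,"wx":0,"wy":0,"wz":0,"fingers":1},{"tx":0,"ty":0,"tz":0,"wx":0,"wy":0,"wz":0,"fingers":1},{"tx":0,"ty":0,"tz":0,"wx":0,"wy":0,"wz":0,"fingers":1},{"tx":0,"ty":0,"tz":0,"wx":0,"wy":0,"wz":0,"fingers":1},{"tx":0,"ty":0,"tz":20,"wx":0,"wy":0,"wz":0,"fingers":1},{"tx":0,"ty":0,"tz":40,"wx":0,"wy":0,"wz":0,"fingers":1},{"tx":0,"ty":0,"tz":25,"wx":0,"wy":0,"wz":0,"fingers":1},{"tx":0,"ty":0,"tz":0,"wx":0,"wy":0,"wz":0,"fingers":1},{"tx":0,"ty":0,"tz":0,"wx":0,"wy":0,"wz":0,"fingers":1}]' 60
python3 - <<'E'
from h import *
st=monitor.get_state();print(st['ee_pos']);M=cw("wrist",st)[1];np.save("stF.npy",M)
im=cams.get_image("wrist")[:,:,::-1];cv2.imwrite("pics/w12.png",im)
s=cams.get_image("side")[:,:,::-1];crop(s,180,150,360,290,4,"pics/s12.png")
m=((im[:,:,0]>120)&(im[:,:,2]>120)).astype(np.uint8)
for c,a in spots("w",im,(308,255,350,300),120): print(c,a,plane("wrist",c,.082,M).round(4))
E
```

```text
t: 21.1
ee_pos: [0.5495, 0.1902, 0.2093]
eef_rot: [-0.001, 0.609, 0.793, -0.001]
ft_force: [0.4, 0.1, -0.6]
finger_gap: 0.999
[0.54950484 0.19016514 0.20929756]
[326.96136012 269.98299845] 647 [[0.5501 0.1923 0.082 ]]
[329.61782178 292.96633663] 505 [[0.5551 0.1795 0.082 ]]
```

View pics/w12.png

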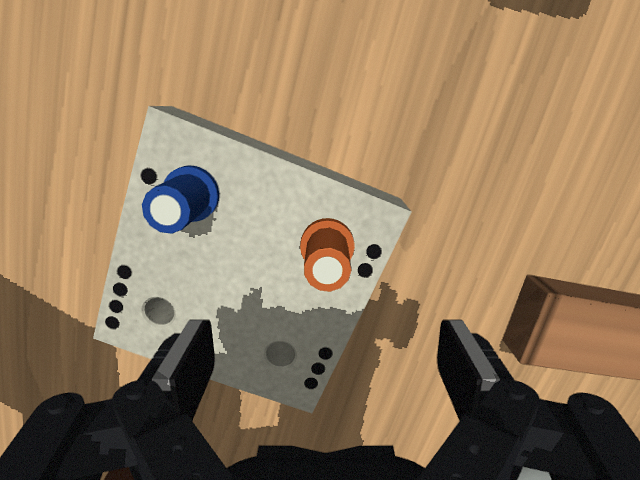

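View pics/s12.png

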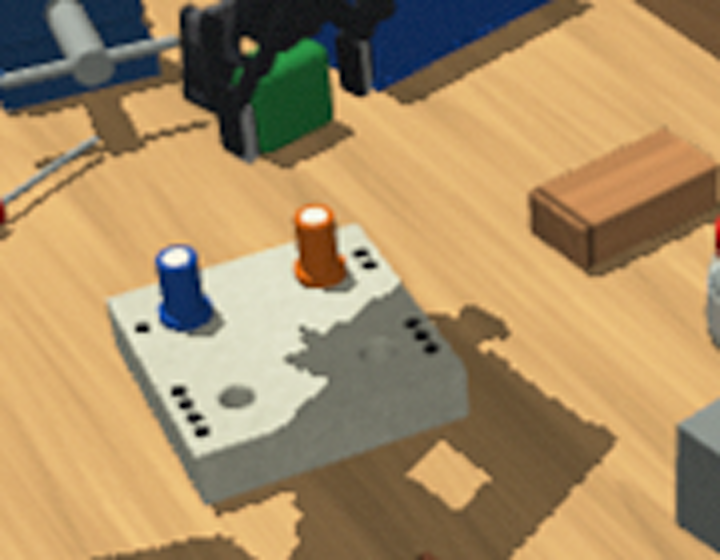

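```bash
python3 -m crank '[{"tx":5,"ty":-15,"tz":40,"wx":0,"wy":0,"wz":-0.05,"fingers":1},{"tx":12,"ty":-37,"tz":40,"wx":0,"wy":0,"wz":-0.05,"fingers":1},{"tx":14,"ty":-43,"tz":0,"wx":0,"wy":0,"wz":-0.05,"fingers":1},{"tx":14,"ty":-43,"tz":0,"wx":0,"wy":0,"wz":-0.05,"fingers":1},{"tx":14,"ty":-43,"tz":0,"wx":0,"wy":0,"wz":-0.05,"fingers":1},{"tx":14,"ty":-43,"tz":0,"wx":0,"wy":0,"wz":-0.05,"fingers":1},{"tx":14,"ty":-43,"tz":0,"wx":0,"wy":0,"wz":-0.05,"fingers":1},{"tx":14,"ty":-37,"tz":0,"wx":0,"wy":0,"wz":-0.05,"fingers":1},{"tx":6,"ty":-12,"tz":0,"wx":0,"wy":0,"wz":0,"fingers":1},{"tx":0,"ty":0,"tz":0,"wx":0,"wy":0,"wz":0,"fingers":1}]' 60
python3 -m crank '[{"tx":0,"ty":0,"tz":0,"wx":0,"wy":0,"wz":0,"fingers":1},{"tx":0,"ty":0,"tz":0,"wx":0,"wy":0,"wz":0,"fingers":1}]'
python3 - <<'E'
from h import *
st=monitor.get_state();print(st['ee_pos'],st['qpos']);M=cw("wrist",st)[1];np.save("stG.npy",M)
q=st['eef_rot'];print(R.from_quat([q[1],q[2],q[3],q[0]]).as_matrix().round(4))
im=cams.get_image("wrist")[:,:,::-1];cv2.imwrite("pics/w13.png",im)
E
```

```text
t: 22.45
ee_pos: [0.6569, -0.1259, 0.2888]
eef_rot: [-0.001, 0.755, 0.656, -0.0]
ft_force: [-0.7, -0.4, -0.0]
finger_gap: 1.003
t: 22.7
ee_pos: [0.6567, -0.1241, 0.2901]
eef_rot: [-0.0, 0.754, 0.657, -0.0]
ft_force: [0.0, 0.3, 0.4]
finger_gap: 1.003
[ 0.65673531 -0.12406589  0.29011571] [-3.53651849e-01  6.01674326e-01  1.32897957e+00  2.69351641e-04
  1.21180010e+00 -2.16640785e-01]
[[ 1.367e-01  9.906e-01 -7.000e-04]
 [ 9.906e-01 -1.367e-01  5.000e-04]
 [ 4.000e-04 -8.000e-04 -1.000e+00]]
```

View pics/w13.png

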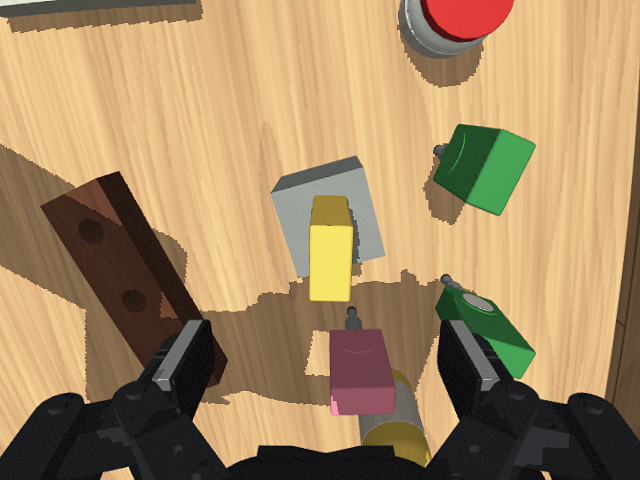

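```bash
python3 - <<'E'
from h import *
M=np.load("stG.npy");im=cv2.imread("pics/w13.png").astype(int)
m=((im[:,:,2]>190)&(im[:,:,1]>150)&(im[:,:,0]<110)).astype(np.uint8)[180:310,290:370]
n,l,s,c=cv2.connectedComponentsWithStats(m);i=1+s[1:,4].argmax();print(s[i])
cn=cv2.findContours((l==i).astype(np.uint8),0,1)[0][0].reshape(-1,2)+[290,180]
P=plane("wrist",cn,.155,M)[:,:2]
r=cv2.minAreaRect((P*1000).astype(np.float32));print(r)
print(plane("wrist",[[436,310],[440,150],[460,125],[394,412],[330,330]],.135,M))
crop(im.astype(np.uint8),260,150,400,320,4,"pics/g13.png")
E
```

```text
[  20   45   43   77 3136]
((659.63134765625, -122.25873565673828), (45.30048370361328, 22.815763473510742), 81.38285064697266)
[[ 0.72126498 -0.17078969  0.135     ]
 [ 0.7284193  -0.07077063  0.135     ]
 [ 0.74022536 -0.05858342  0.135     ]
 [ 0.6884098  -0.24877836  0.135     ]
 [ 0.6523113  -0.17573089  0.135     ]]
```

View pics/g13.png

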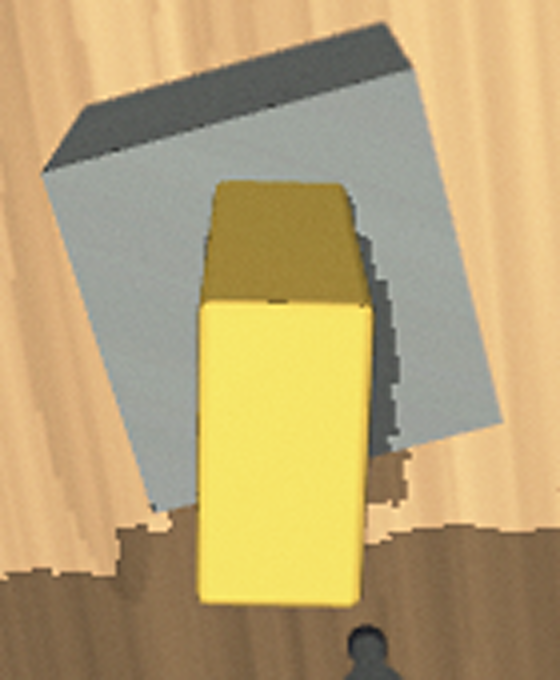

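```bash
python3 -m crank '[{"tx":2.6,"ty":1.2,"tz":-20,"wx":0,"wy":0,"wz":-0.012,"fingers":0.62},{"tx":0,"ty":0,"tz":-30,"wx":0,"wy":0,"wz":0,"fingers":0.62},{"tx":0,"ty":0,"tz":0,"wx":0,"wy":0,"wz":0,"fingers":0.62},{"tx":0,"ty":0,"tz":0,"wx":0,"wy":0,"wz":0,"fingers":0.62}]' 60
python3 - <<'E'
from h import *
st=monitor.get_state();print(st['ee_pos']);M=cw("wrist",st)[1]
im=cams.get_image("wrist")[:,:,::-1];cv2.imwrite("pics/w14.png",im)
E
```

```text
t: 23.25
ee_pos: [0.66, -0.1244, 0.2401]
eef_rot: [0.0, 0.758, 0.652, 0.0]
ft_force: [0.9, -0.9, -0.4]
finger_gap: 0.617
[ 0.66000969 -0.12443059  0.24008381]
```

View pics/w14.png

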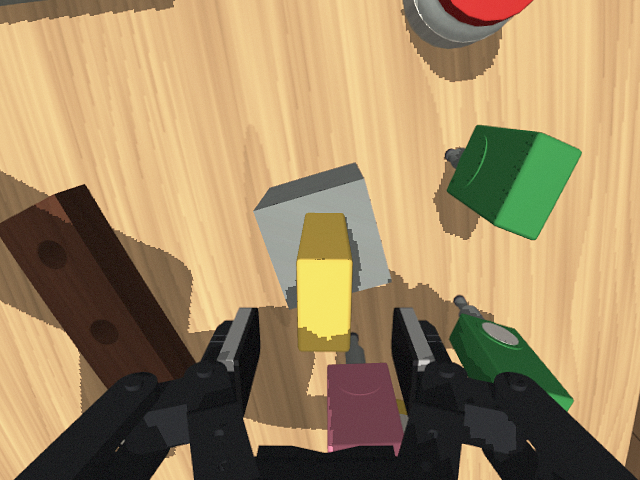

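```bash
python3 -m crank '[{"tx":-0.3,"ty":1.2,"tz":-20,"wx":0,"wy":0,"wz":0,"fingers":0.62},{"tx":0,"ty":0,"tz":-20,"wx":0,"wy":0,"wz":0,"fingers":0.62},{"tx":0,"ty":0,"tz":-13,"wx":0,"wy":0,"wz":0,"fingers":0.62},{"tx":0,"ty":0,"tz":0,"wx":0,"wy":0,"wz":0,"fingers":0.62},{"tx":0,"ty":0,"tz":0,"wx":0,"wy":0,"wz":0,"fingers":0},{"tx":0,"ty":0,"tz":0,"wx":0,"wy":0,"wz":0,"fingers":0},{"tx":0,"ty":0,"tz":0,"wx":0,"wy":0,"wz":0,"fingers":0},{"tx":0,"ty":0,"tz":0,"wx":0,"wy":0,"wz":0,"fingers":0},{"tx":0,"ty":0,"tz":0,"wx":0,"wy":0,"wz":0,"fingers":0}]' 60
```

```text
t: 24.42
ee_pos: [0.66, -0.1235, 0.1883]
eef_rot: [0.001, 0.758, 0.652, 0.0]
ft_force: [-0.3, 0.5, 5.8]
finger_gap: 0.271
```

```bash
python3 -m crank '[{"tx":0,"ty":0,"tz":10,"wx":0,"wy":0,"wz":0,"fingers":0},{"tx":0,"ty":0,"tz":25,"wx":0,"wy":0,"wz":0,"fingers":0},{"tx":0,"ty":0,"tz":30,"wx":0,"wy":0,"wz":0,"fingers":0},{"tx":0,"ty":0,"tz":25,"wx":0,"wy":0,"wz":0,"fingers":0},{"tx":0,"ty":0,"tz":0,"wx":0,"wy":0,"wz":0,"fingers":0},{"tx":0,"ty":0,"tz":0,"wx":0,"wy":0,"wz":0,"fingers":0}]' 60
python3 - <<'E'
from h import *
st=monitor.get_state();print(st['ee_pos']);M=cw("wrist",st)[1]
im=cams.get_image("wrist")[:,:,::-1];cv2.imwrite("pics/w15.png",im)
s=cams.get_image("side")[:,:,::-1];crop(s,280,130,480,300,4,"pics/s15.png")
E
```

```text
t: 25.18
ee_pos: [0.6586, -0.123, 0.2758]
eef_rot: [-0.001, 0.758, 0.652, -0.001]
ft_force: [0.3, -0.3, -1.4]
finger_gap: 0.274
[ 0.6586231  -0.12301985  0.2757827 ]
```

View pics/w15.png

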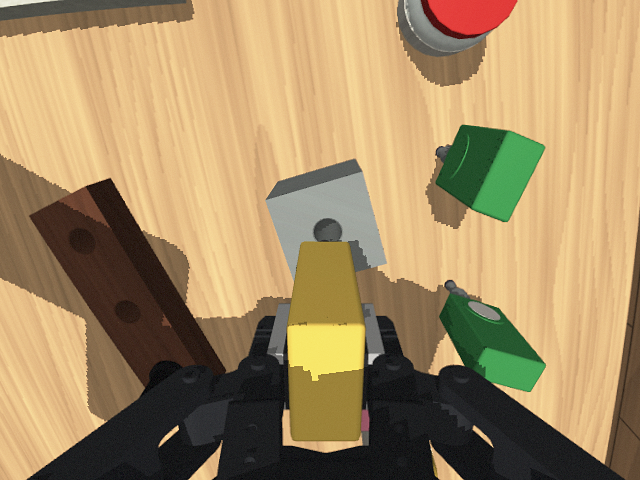

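View pics/s15.png

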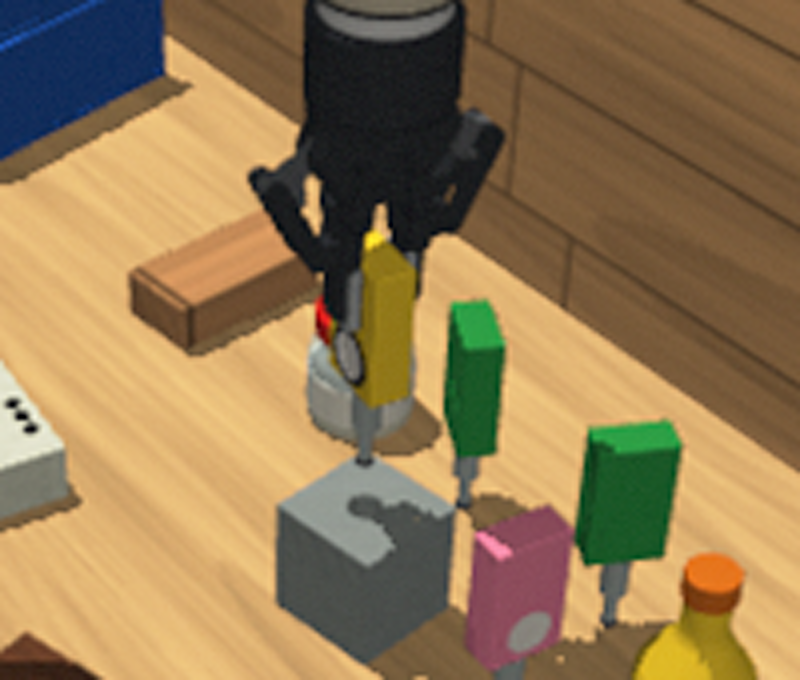

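```bash
python3 - <<'E'
from h import *
st=monitor.get_state();ee=st['ee_pos'];M=cw("wrist",st)[1];print(ee)
z=ee[2]-.0333
P=plane("wrist",[[289,323],[365,323],[363,440],[291,440]],z,M);print((P-ee).round(4),(P.mean(0)-ee).round(4))
ex=np.array([M[0,0],0,0])
# bottom front edge
B=plane("wrist",[[304,242],[348,242]],ee[2]-.1133,M);print((B-ee).round(4))
E
```

```text
[ 0.65857142 -0.12301957  0.27522061]
[[-0.0072  0.0258 -0.0333]
 [ 0.015   0.0225 -0.0333]
 [ 0.0092 -0.0224 -0.0333]
 [-0.0149 -0.0188 -0.0333]] [ 0.0005  0.0018 -0.0333]
[[-0.0074  0.024  -0.1133]
 [ 0.0137  0.0208 -0.1133]]
```

```bash
python3 -m crank '[{"tx":-8,"ty":24,"tz":3,"wx":0,"wy":0,"wz":0,"fingers":0},{"tx":-14,"ty":40,"tz":3,"wx":0,"wy":0,"wz":0,"fingers":0},{"tx":-14,"ty":40,"tz":0,"wx":0,"wy":0,"wz":0,"fingers":0},{"tx":-14,"ty":40,"tz":0,"wx":0,"wy":0,"wz":0,"fingers":0},{"tx":-14,"ty":40,"tz":0,"wx":0,"wy":0,"wz":0,"fingers":0},{"tx":-14,"ty":40,"tz":0,"wx":0,"wy":0,"wz":0,"fingers":0},{"tx":-14,"ty":40,"tz":0,"wx":0,"wy":0,"wz":0,"fingers":0},{"tx":-12,"ty":35,"tz":0,"wx":0,"wy":0,"wz":0,"fingers":0},{"tx":-5,"ty":15,"tz":0,"wx":0,"wy":0,"wz":0,"fingers":0},{"tx":0,"ty":0,"tz":0,"wx":0,"wy":0,"wz":0,"fingers":0}]' 60
python3 -m crank '[{"tx":0,"ty":0,"tz":-8,"wx":0,"wy":0,"wz":0,"fingers":0},{"tx":0,"ty":0,"tz":0,"wx":0,"wy":0,"wz":0,"fingers":0},{"tx":0,"ty":0,"tz":0,"wx":0,"wy":0,"wz":0,"fingers":0},{"tx":0,"ty":0,"tz":0,"wx":0,"wy":0,"wz":0,"fingers":0}]' 60
python3 - <<'E'
from h import *
st=monitor.get_state();print(st['ee_pos'],st['ft_force']);M=cw("wrist",st)[1];np.save("stH.npy",M)
im=cams.get_image("wrist")[:,:,::-1];cv2.imwrite("pics/w16.png",im)
s=cams.get_image("side")[:,:,::-1];cv2.imwrite("pics/s16f.png",s);crop(s,190,130,330,270,5,"pics/s16.png")
t=cams.get_image("top")[:,:,::-1];cv2.imwrite("pics/t16f.png",t)
E
```

```text
t: 26.52
ee_pos: [0.5496, 0.1917, 0.2829]
eef_rot: [-0.0, 0.758, 0.653, -0.0]
ft_force: [0.6, -0.6, -1.9]
finger_gap: 0.275
t: 27.02
ee_pos: [0.5508, 0.1901, 0.2751]
eef_rot: [0.0, 0.759, 0.651, 0.0]
ft_force: [0.6, 0.3, -1.6]
finger_gap: 0.271
[0.55079203 0.19012386 0.27513585] [ 0.62637502  0.31102812 -1.57329117]
```

View pics/w16.png

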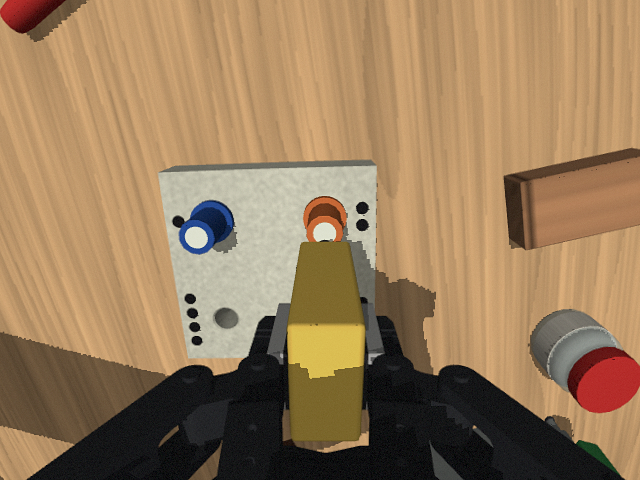

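View pics/s16.png

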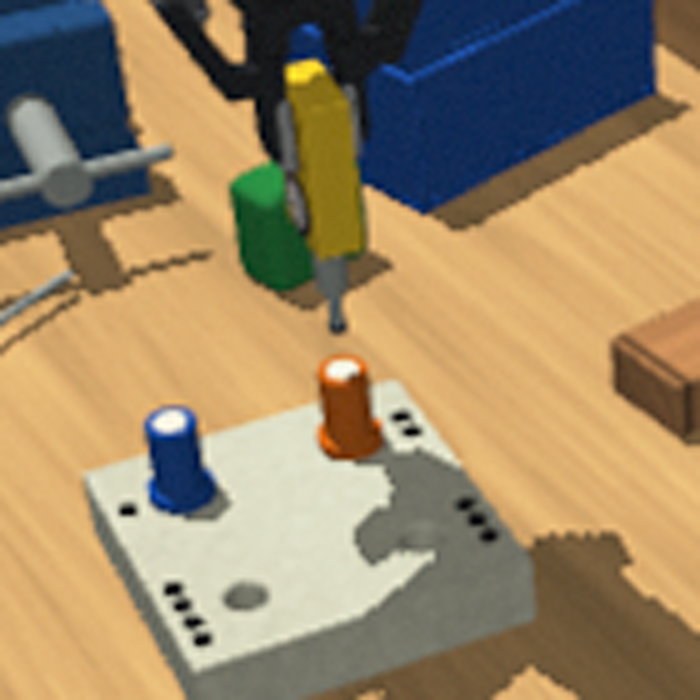

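```bash
python3 - <<'E'
from h import *
M=np.load("stH.npy");ee=np.array([0.55079203,0.19012386,0.27513585])
print("side tip",plane("side",[[257.5,195.5]],ee[2]-.1683),"spot",plane("side",[[258.7,204.2]],.082))
print(proj("side",[[ee[0],ee[1]+.0013,ee[2]-.1683],[ee[0],ee[1]+.0013,ee[2]-.1133],[ee[0],ee[1]+.0013,ee[2]-.0333]])) 
im=cv2.imread("pics/w16.png"); crop(im,285,180,375,260,8,"pics/w16c.png")
big=cv2.imread("pics/w16c.png");th=np.linspace(0,2*np.pi,60)
for c,r,z,col in [((.5498,.1921),.008,.082,(0,0,255)),((ee[0],ee[1]+.0013),.005,ee[2]-.1683,(0,255,0))]:
    P=np.c_[c[0]+r*np.cos(th),c[1]+r*np.sin(th),0*th+z]
    cv2.polylines(big,[((proj("wrist",P,M)-[285,180])*8).astype(np.int32)],True,col,1)
cv2.imwrite("pics/w16c.png",big)
s=cv2.imread("pics/s16f.png");crop(s,235,140,275,215,8,"pics/s16c.png")
E
```

```text
side tip [[0.55054316 0.19039271 0.10683585]] spot [[0.55003842 0.18863577 0.082     ]]
[[257.38734604 195.27437442]
 [254.99567185 176.16039866]
 [251.27123308 146.39292897]]
```

View pics/w16c.png

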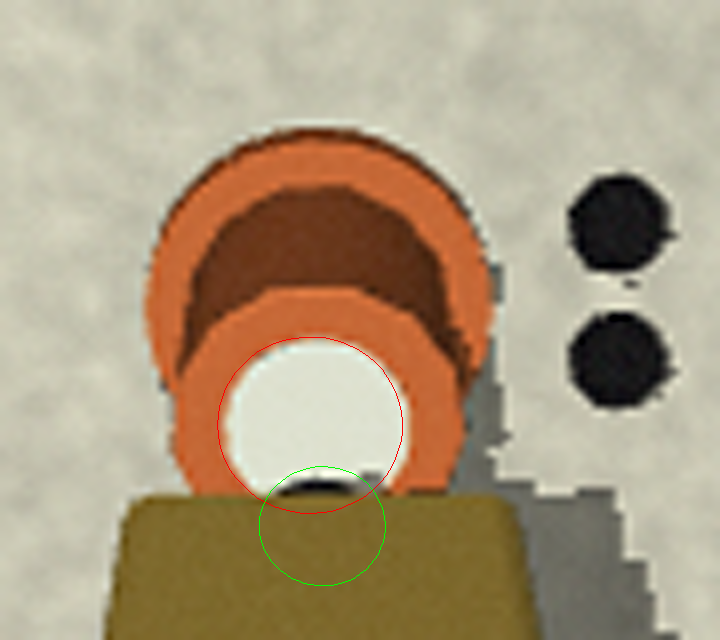

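View pics/s16c.png

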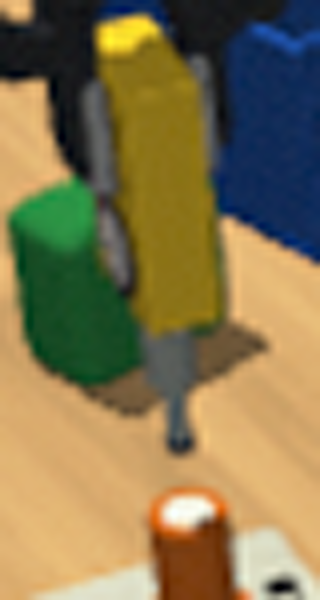

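```bash
python3 -m crank '[{"tx":-0.2,"ty":0.9,"tz":-10,"wx":0,"wy":0,"wz":0,"fingers":0},{"tx":0,"ty":0,"tz":-8,"wx":0,"wy":0,"wz":0,"fingers":0},{"tx":0,"ty":0,"tz":-4,"wx":0,"wy":0,"wz":0,"fingers":0},{"tx":0,"ty":0,"tz":0,"wx":0,"wy":0,"wz":0,"fingers":0},{"tx":0,"ty":0,"tz":0,"wx":0,"wy":0,"wz":0,"fingers":0}]' 60
python3 - <<'E'
from h import *
st=monitor.get_state();print(st['ee_pos'],st['ft_force']);M=cw("wrist",st)[1]
im=cams.get_image("wrist")[:,:,::-1];crop(im,285,200,375,290,6,"pics/w17.png")
s=cams.get_image("side")[:,:,::-1];crop(s,225,150,285,220,9,"pics/s17.png")
E
```

```text
t: 27.8
ee_pos: [0.5504, 0.1916, 0.2532]
eef_rot: [0.0, 0.758, 0.652, 0.0]
ft_force: [0.5, -0.1, -1.1]
finger_gap: 0.276
[0.5504031  0.1916018  0.25322078] [ 0.54532413 -0.10153931 -1.14038362]
```

View pics/w17.png

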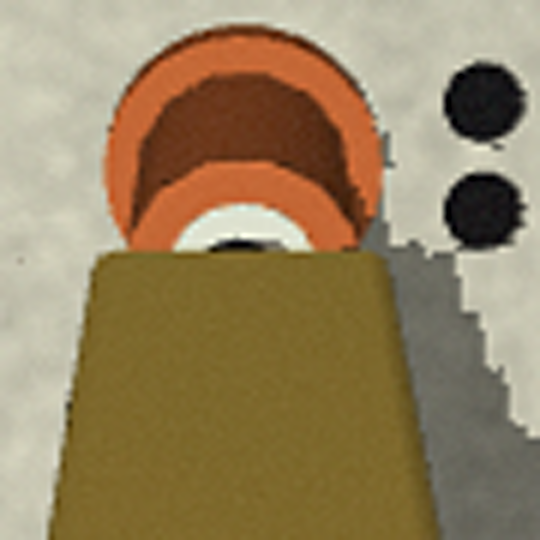

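View pics/s17.png

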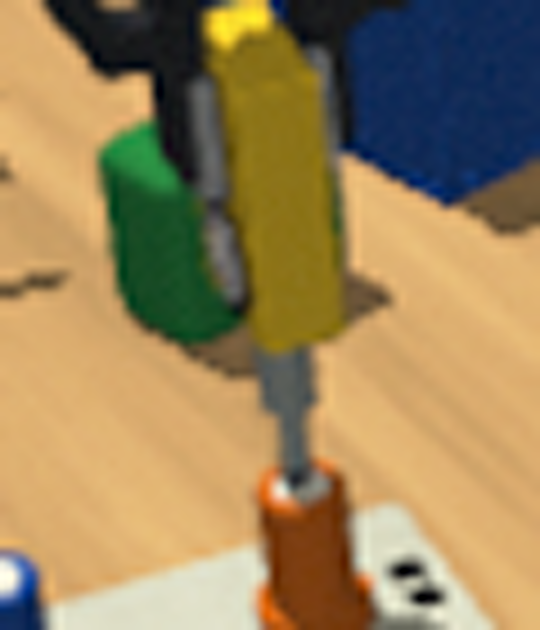

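```bash
python3 -m crank '[{"tx":0,"ty":-0.2,"tz":-1.5,"wx":0,"wy":0,"wz":0,"fingers":0},{"tx":0,"ty":0,"tz":-1.5,"wx":0,"wy":0,"wz":0,"fingers":0},{"tx":0,"ty":0,"tz":-1,"wx":0,"wy":0,"wz":0,"fingers":0},{"tx":0,"ty":0,"tz":-1,"wx":0,"wy":0,"wz":0,"fingers":0},{"tx":0,"ty":0,"tz":0,"wx":0,"wy":0,"wz":0,"fingers":0},{"tx":0,"ty":0,"tz":0,"wx":0,"wy":0,"wz":0,"fingers":0}]' 60
python3 -m crank '[{"tx":0,"ty":0,"tz":-1,"wx":0,"wy":0,"wz":0,"fingers":0},{"tx":0,"ty":0,"tz":-1,"wx":0,"wy":0,"wz":0,"fingers":0},{"tx":0,"ty":0,"tz":0,"wx":0,"wy":0,"wz":0,"fingers":0},{"tx":0,"ty":0,"tz":0,"wx":0,"wy":0,"wz":0,"fingers":0}]' 60
```

```text
t: 28.65
ee_pos: [0.5503, 0.1914, 0.2482]
eef_rot: [0.0, 0.758, 0.652, 0.0]
ft_force: [-0.5, 0.2, 0.4]
finger_gap: 0.276
t: 29.15
ee_pos: [0.5503, 0.1914, 0.2462]
eef_rot: [0.0, 0.758, 0.652, 0.0]
ft_force: [0.0, 0.1, 1.0]
finger_gap: 0.272
```

```bash
python3 -m crank '[{"tx":0,"ty":0,"tz":-1,"wx":0,"wy":0,"wz":0,"fingers":0},{"tx":0,"ty":0,"tz":-1,"wx":0,"wy":0,"wz":0,"fingers":0},{"tx":0,"ty":0,"tz":0,"wx":0,"wy":0,"wz":0,"fingers":0},{"tx":0,"ty":0,"tz":0,"wx":0,"wy":0,"wz":0,"fingers":0}]' 60
python3 - <<'E'
from h import *
F=[];Z=[]
for i in range(16):
    s=cams.get_image("side");st=monitor.get_state();F.append(st['ft_force']);Z.append(st['ee_pos'])
print(np.mean(F,0),np.std(F,0),np.mean(Z,0))
s=s[:,:,::-1];crop(s,225,150,285,220,9,"pics/s18.png");cv2.imwrite("pics/s18f.png",s)
im=cams.get_image("wrist")[:,:,::-1];cv2.imwrite("pics/w18.png",im)
print(st['t'],st['eef_rot'])
E
```

```text
t: 29.65
ee_pos: [0.5503, 0.1914, 0.2442]
eef_rot: [0.0, 0.758, 0.652, 0.0]
ft_force: [0.1, 0.2, 2.0]
finger_gap: 0.277
[-0.46428967 -0.23850703  2.20382863] [0.41414309 0.34613594 0.54698701] [0.5502965  0.19137998 0.24415203]
30.45 [5.27864116e-05 7.58451881e-01 6.51729036e-01 7.25120946e-05]
```

View pics/s18.png

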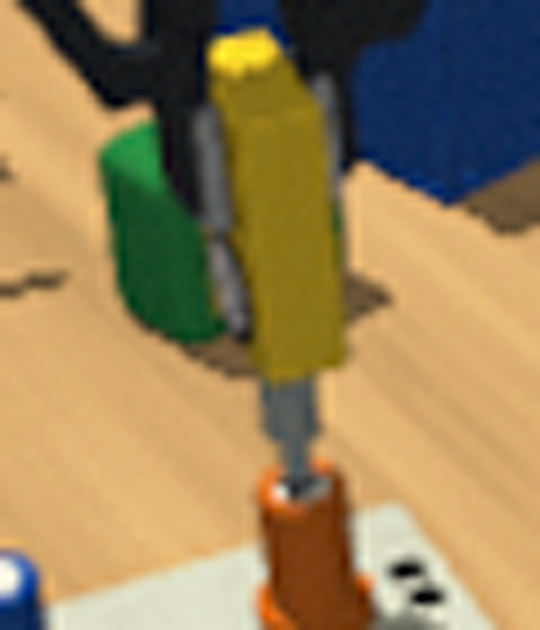

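View pics/w18.png

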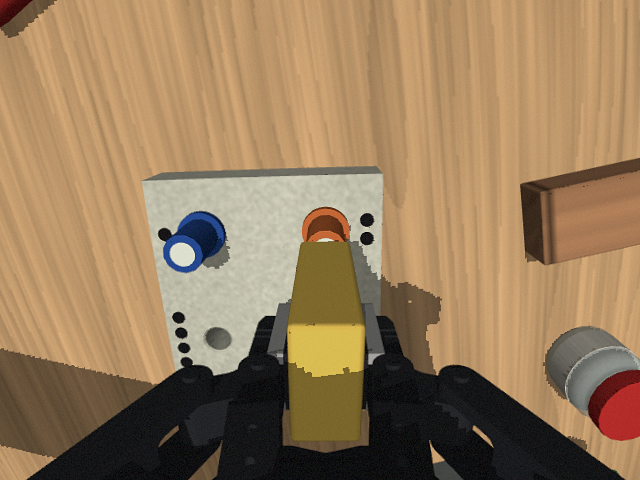

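View pics/s18f.png

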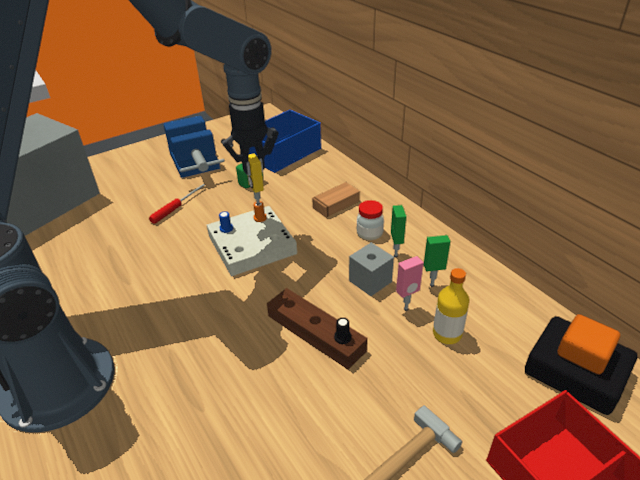

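```bash
python3 - <<'E'
from workcell import job,monitor
print(job.job_done())
E
```

```text
the job is handed in; nothing more can be done
None
```

I put the blue dog in the one-dot hole, then the orange dog in the two-dot hole. Both are seated and released. I took the yellow gauge out of its stand and handed the job in at about 30.5 s of the 64 s allowed, still holding it upright on the orange dog's white spot.

**Seating:** each dog stopped at the height expected for a flange flat on the board. Upward push at that point was about 11 N on blue and 8 N on orange, with little side force. The pictures show both flanges flat.

**Gauge press:** the spindle should be about 6 mm in, judging from the arm's height. The averaged wrist force, less the gauge's weight, gives about 3.8 N, or roughly 6 to 7 mm, and no reading showed more than that. In the side camera the tip is on the white spot and the gauge is upright.

**Left alone:** in the last side picture the black dog and the items in view look unmoved.

**What disagreed:**
- The wrist camera put the board holes and the gauge about 3 mm further in y than the fixed cameras. I followed the wrist camera, and the dogs went in freely.
- Before the final descent, the wrist and side cameras differed by about 3 mm on where the tip sat over the spot. After a small correction both showed it centred to about 1 mm, well within the 16 mm spot.

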